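# Dock the culture boxes and set the gas selector

### The arm

A 6-joint arm with a two-finger parallel gripper is mounted at the origin on the work surface. World frame = base frame: x ahead of the robot, y to its left, z up, the work surface at z = 0. Lengths are in m, angles in rad, forces in N, time in s.
With the tool pointing down it reaches from about 0.3 to 0.825 m from the base axis. Payload 5.4 kg.
Tool frame: the origin (TCP) lies at the very end of the fingers, on their centre line; the grasp point (between the pads) lies 19 mm behind it; z points along the fingers, y is the direction in which the jaws open and shut (so a half turn about z gives the same grasp; the last joint's range is limited). The gripper opens to 92 mm and grips with 3 to 60 N. Pads are 20 mm wide; open, the fingers measure 128 mm over their backs; the gripper's body (75 mm by 189 mm) begins 69 mm behind the grasp point.
Start: joints at [-1.445, 0.158, 1.597, -0, 1.386, -0.21], TCP at [0.189, -0.543, 0.193] pointing down, gripper open.
Joint ranges: [-2.91, 2.91], [-0.94, 2.29], [0.18, 2.7], [-1.29, 4.43], [0.17, 2.64], [-3, 3]. Speed limits (rad/s): [2.57, 2.57, 3.14, 3.14, 3.14, 3.14].

### API

Orientations are given as a unit quaternion [x, y, z, w].
In Python, from plant import bot gives the robot as it stands.
- The arm moves only by the tool jog_arm, never from a script. Its argument "plan" is a list that holds one entry, the list of rows, each a list of 7 numbers: the gripper command: -1 is fully open, 1 is shut, values between are in proportion, then the shift along the tool's x, y, z in mm, then the turn, a rotation vector about the tool's x, y, z in degrees. In form: [[[fingers, dx, dy, dz, rx, ry, rz], ...]]. A call has 1 to 20 rows; each row is the pose to reach, as a shift and turn from the pose commanded when the call began, along the tool's axes at that moment; what a row does not reach only later rows make up. A row lasts 1/12 s, in which the tool goes at most 41.7 mm and 7.16 degrees, less where a joint would pass 70% of its speed; a pose out of reach is approached as far as the arm can. A call with a gripper value outside its range is refused whole. The fingers move at their own pace and stop on an object; "squeeze" is the grip in N (left out, the last holds). Time passes only in rows, so rows that repeat a pose let the fingers close. It gives the time, the measured TCP pose, the force and the opening at its end, in the units of the state.
- bot.sense(): the state, without advancing time (a new reading comes with each control period).
- bot.camera(name): name is "scene" or "side" or "wrist"; returns a dict with "image" (420x560x3 uint8, red, green, blue), "depth" (420x560 float32, m along the optical axis (not along the pixel's ray), 0 where there is no reading), "vertical_fov" (degrees; the focal length in pixels is half the picture's height over the tangent of half this angle, whatever the lens; pixels are square), "cx", "cy" (the principal point, pixels), "R" (3x3) and "t" (3): a world point X has camera coordinates R X + t. Camera axes: x right, y down, z forward; pixel columns grow to the right and rows downward; lengths in m; the calibration is good to about 2 mm. A picture is of the moment at which its call begins.
- bot.finish_job(): hands the job in, once; it reports no verdict.
Trained networks look in the newest picture that a camera, given by its name, has taken for a name from the list of things; names that differ only in an ending like _2 or _b are one class to them, and where a whole thing is asked for, a point or a joint stands for the part that bears it (a point fixed in the world has none). Each returns a list of dicts, best first, with "confidence" (0 to 1); they miss things now and then, are a little off and sometimes report something else, mostly with a low value. They report only what shows in the picture. A call takes as long as a camera call.
- bot.boxes_of(target, camera): "xyz" ([x, y, z] in m, in the coordinates of the camera as it stood for that picture, good to about 4 mm: the middle of the surface that is visible of it).
- bot.trace(target, camera): "region" (420x560 bool, what is visible of it).
- bot.spot_point(target, camera): "xyz" ([x, y, z] in m, in the coordinates of the camera as it stood for that picture, good to about 4 mm: a listed point, or the origin of a listed thing).
The state is a dict: "time_s": time; "qpos": joint angles; "dq": joint speeds; "effort": joint torques, N m; "tool_pos": TCP position; "orientation": TCP orientation; "ft_force": force on the tool from outside, world axes, zero at the start; "wrist_torque": the same for the moment, N m; "grip_width": opening from 0.0 (shut) to 1.0 (fully open).
Only numpy, scipy, OpenCV 4.12 (cv2) and the standard library are available. Lean on these libraries where they do the work, as an engineer would, in place of code of your own. Each camera call takes 0.05 s, during which the arm holds its last target. There are 200 camera calls.

### The job

Put every white culture box standing on the bench into a bay of the warming dock, one to a bay and flat on its floor, and press every blue lid fully home so that no orange seal shows. Only then turn the console's selector clockwise from off by one click for each box docked, and after that press the green start button fully down and let it go. Leave everything else standing where it is.

Things in the scene. Friction and masses are not known exactly. Their poses are not given: they have to be found in the camera images.
- box1: White culture box with a blue press-in lid, one of three or four alike (one may be absent: None). Rigid body 92 (own x) x 62 (own y) x 50 mm high, 0.18 to 0.35 kg plus a 40 g lid; origin at the centre of its underside, z up. The lid cannot come off and is 4 mm narrower than the body on every side, so the box is gripped by the body across its 62 mm width.
- lid1 (a joint): How far the lid of box1 is pressed in (m): 0 = standing 10 mm proud with its orange seal band showing, 0.010 = fully home, stop met, no orange to be seen. It slides straight down against a steady friction of 7 N and stays where it is left; starts between 0 and 0.004. The lid's flat top (84 x 54 mm, centred on the box) is 68 mm above the box's underside at 0, 58 mm when home.
- box2: White culture box with a blue press-in lid, one of three or four alike (one may be absent: None). Rigid body 92 (own x) x 62 (own y) x 50 mm high, 0.18 to 0.35 kg plus a 40 g lid; origin at the centre of its underside, z up. The lid cannot come off and is 4 mm narrower than the body on every side, so the box is gripped by the body across its 62 mm width.
- lid2 (a joint): How far the lid of box2 is pressed in (m): 0 = standing 10 mm proud with its orange seal band showing, 0.010 = fully home, stop met, no orange to be seen. It slides straight down against a steady friction of 7 N and stays where it is left; starts between 0 and 0.004. The lid's flat top (84 x 54 mm, centred on the box) is 68 mm above the box's underside at 0, 58 mm when home.
- box3: White culture box with a blue press-in lid, one of three or four alike (one may be absent: None). Rigid body 92 (own x) x 62 (own y) x 50 mm high, 0.18 to 0.35 kg plus a 40 g lid; origin at the centre of its underside, z up. The lid cannot come off and is 4 mm narrower than the body on every side, so the box is gripped by the body across its 62 mm width.
- lid3 (a joint): How far the lid of box3 is pressed in (m): 0 = standing 10 mm proud with its orange seal band showing, 0.010 = fully home, stop met, no orange to be seen. It slides straight down against a steady friction of 7 N and stays where it is left; starts between 0 and 0.004. The lid's flat top (84 x 54 mm, centred on the box) is 68 mm above the box's underside at 0, 58 mm when home.
- box4: White culture box with a blue press-in lid, one of three or four alike (one may be absent: None). Rigid body 92 (own x) x 62 (own y) x 50 mm high, 0.18 to 0.35 kg plus a 40 g lid; origin at the centre of its underside, z up. The lid cannot come off and is 4 mm narrower than the body on every side, so the box is gripped by the body across its 62 mm width.
- lid4 (a joint): How far the lid of box4 is pressed in (m): 0 = standing 10 mm proud with its orange seal band showing, 0.010 = fully home, stop met, no orange to be seen. It slides straight down against a steady friction of 7 N and stays where it is left; starts between 0 and 0.004. The lid's flat top (84 x 54 mm, centred on the box) is 68 mm above the box's underside at 0, 58 mm when home.
- dock: Warming dock fixed to the bench: aluminium plate 246 (own x) x 224 (own y) x 20 mm with four shallow bays, two by two, formed by white curbs 8 mm high. Origin at the centre of its underside. Each bay is 100 mm along the dock's x and 70 mm along its y, so a box lies in it with its length along the dock's x, either end first, 4 mm of play all round.
- bay1 (a point): Centre of a bay's floor, 20 mm above the bench (curb tops at 28 mm); any box may go in any bay. Its axes are the dock's.
- bay2 (a point): Centre of a bay's floor, 20 mm above the bench (curb tops at 28 mm); any box may go in any bay. Its axes are the dock's.
- bay3 (a point): Centre of a bay's floor, 20 mm above the bench (curb tops at 28 mm); any box may go in any bay. Its axes are the dock's.
- bay4 (a point): Centre of a bay's floor, 20 mm above the bench (curb tops at 28 mm); any box may go in any bay. Its axes are the dock's.
- selector (a joint): Selector angle in rad: 0 = off, against its stop, where it starts; grows clockwise seen from above; a detent (click) every 30 degrees (0.5236 rad), up to 6 clicks. At off, the white pointer line on the bar points roughly towards the robot, at the red mark; a white mark stands at each click. Turning over a click takes about 0.1 N m; let go, it falls into the nearest click.
- selector_grip (a point): On the selector's axis, 87 mm above the bench, 14 mm below the top of its upright grey grip bar (bar 60 mm long x 16 mm wide x 34 mm high, on a black disc 68 mm across whose face is 67 mm above the bench). Its x axis runs along the bar, the pointer end at -x, and turns with the selector. The selector stands on a white console with a blue top, 150 x 180 x 55 mm, fixed to the bench.
- start (a joint): Travel of the green start button in m: 0 up, 0.006 fully down; a spring of about 5 N pushes it back up.
- start_top (a point): Centre of the top of the green start button (32 mm across) on the console, 95 mm to one side of the selector's axis, 77 mm above the bench when up; it is pressed straight down.
- dishes: Clear stack of two culture dishes, 53 mm across, 26 mm high; loose bystander, origin at the centre of its underside.
- medium_bottle: Glass medium bottle with blue cap, 68 mm across, 130 mm high; loose bystander, origin at the centre of its underside.
- media_jar: Amber jar with blue lid, 60 mm across, 80 mm high; loose bystander, origin at the centre of its underside.
- waste_cup: Steel cup, 90 mm across, 90 mm high; loose bystander, origin at the centre of its underside.
- tube_rack: Blue tube rack with five capped tubes, 70 x 190 x 112 mm; loose bystander, origin at the centre of its underside.
- pipette: Lying black hand pipette, about 230 mm long, 24 mm thick; loose bystander, origin at the centre of its underside (about mid-length).
- tip_box: Orange tip box, 120 x 85 x 50 mm; loose bystander, origin at the centre of its underside.

How it is judged:
On the way, in this order (a step that is already met when the one before it is completed fails the run):
1. every box present lies in a bay of the dock with its lid pressed fully home (((horizontal distance between box1 and bay1 below 0.012 m and z of box1 in the frame of bay1 below 0.004 m) or (horizontal distance between box1 and bay2 below 0.012 m and z of box1 in the frame of bay2 below 0.004 m) or (horizontal distance between box1 and bay3 below 0.012 m and z of box1 in the frame of bay3 below 0.004 m) or (horizontal distance between box1 and bay4 below 0.012 m and z of box1 in the frame of bay4 below 0.004 m)) and ((horizontal distance between box2 and bay1 below 0.012 m and z of box2 in the frame of bay1 below 0.004 m) or (horizontal distance between box2 and bay2 below 0.012 m and z of box2 in the frame of bay2 below 0.004 m) or (horizontal distance between box2 and bay3 below 0.012 m and z of box2 in the frame of bay3 below 0.004 m) or (horizontal distance between box2 and bay4 below 0.012 m and z of box2 in the frame of bay4 below 0.004 m)) and ((horizontal distance between box3 and bay1 below 0.012 m and z of box3 in the frame of bay1 below 0.004 m) or (horizontal distance between box3 and bay2 below 0.012 m and z of box3 in the frame of bay2 below 0.004 m) or (horizontal distance between box3 and bay3 below 0.012 m and z of box3 in the frame of bay3 below 0.004 m) or (horizontal distance between box3 and bay4 below 0.012 m and z of box3 in the frame of bay4 below 0.004 m)) and ((horizontal distance between box4 and bay1 below 0.012 m and z of box4 in the frame of bay1 below 0.004 m) or (horizontal distance between box4 and bay2 below 0.012 m and z of box4 in the frame of bay2 below 0.004 m) or (horizontal distance between box4 and bay3 below 0.012 m and z of box4 in the frame of bay3 below 0.004 m) or (horizontal distance between box4 and bay4 below 0.012 m and z of box4 in the frame of bay4 below 0.004 m)) and angle between each of box1, box2, box3, box4's own z axis and vertical below 0.06 rad and value of joint each of lid1, lid2, lid3, lid4 above 0.0085 m), for 0.2 s.
2. the selector rests as many clicks from off as there are boxes ((height (world z) of box1 above -5 m or value of joint selector below 1.833 rad) and (height (world z) of box2 above -5 m or value of joint selector below 1.833 rad) and (height (world z) of box3 above -5 m or value of joint selector below 1.833 rad) and (height (world z) of box4 above -5 m or value of joint selector below 1.833 rad) and (value of joint selector between 1.944 and 2.244 rad or (height (world z) of box1 below -5 m and value of joint selector between 1.421 and 1.721 rad) or (height (world z) of box2 below -5 m and value of joint selector between 1.421 and 1.721 rad) or (height (world z) of box3 below -5 m and value of joint selector between 1.421 and 1.721 rad) or (height (world z) of box4 below -5 m and value of joint selector between 1.421 and 1.721 rad)) and contact force between the fingers and selector below 0.3 N), for 0.3 s.
3. the start button is pressed fully down (value of joint start above 0.005 m), for 0.04 s.
At the end, for the whole second after the job is handed in: Every box (3 or 4) level and still in a bay (within 12 mm of the bay's centre, 4 mm of its floor), its lid at least 8.5 of 10 mm in; the selector within 0.15 rad of as many 30-degree clicks as there are boxes; the start button pressed after that and up again (all of step 1 and linear speed of each of box1, box2, box3, box4 below 0.02 m/s and (height (world z) of box1 above -5 m or value of joint selector below 1.833 rad) and (height (world z) of box2 above -5 m or value of joint selector below 1.833 rad) and (height (world z) of box3 above -5 m or value of joint selector below 1.833 rad) and (height (world z) of box4 above -5 m or value of joint selector below 1.833 rad) and (value of joint selector between 1.944 and 2.244 rad or (height (world z) of box1 below -5 m and value of joint selector between 1.421 and 1.721 rad) or (height (world z) of box2 below -5 m and value of joint selector between 1.421 and 1.721 rad) or (height (world z) of box3 below -5 m and value of joint selector between 1.421 and 1.721 rad) or (height (world z) of box4 below -5 m and value of joint selector between 1.421 and 1.721 rad)) and value of joint start below 0.002 m); the robot touches nothing.
It fails at once if a bystander is knocked over or pushed more than 50 mm from its place ((distance of dishes from where it was at the start of the episode above 0.05 m or angle between dishes's own z axis and vertical above 0.5 rad) or (distance of medium_bottle from where it was at the start of the episode above 0.05 m or angle between medium_bottle's own z axis and vertical above 0.5 rad) or (distance of media_jar from where it was at the start of the episode above 0.05 m or angle between media_jar's own z axis and vertical above 0.5 rad) or (distance of waste_cup from where it was at the start of the episode above 0.05 m or angle between waste_cup's own z axis and vertical above 0.5 rad) or (distance of tube_rack from where it was at the start of the episode above 0.05 m or angle between tube_rack's own z axis and vertical above 0.5 rad) or (distance of pipette from where it was at the start of the episode above 0.05 m or angle between pipette's own z axis and vertical above 0.5 rad) or (distance of tip_box from where it was at the start of the episode above 0.05 m or angle between tip_box's own z axis and vertical above 0.5 rad)).
Of box1, box2, box3, box4 only 3 to 4 are there at a start; the rules pass over those that are not, and their reading is None.
At some moment in a run one of box1, box2, box3, box4 may be knocked a few centimetres aside while the robot is not near it.
Once in a run the grip may slacken for a moment while it holds something.
It also fails if it takes over 210 s, if anything falls off the work surface, if the arm or the gripper's body presses on something with over 40 N, if the wrist force passes 120 N, or if a joint passes its speed limit or range.

## Working session

There is one attempt and no reset: what is moved stays moved. The work goes in short steps, Python scripts to look and compute and a tool call to move; the robot and the scene stay as the last step left them, time stands still between calls to the robot, and variables do not carry over. Pictures are saved under pics/ and viewed, about 12 in all and at most 16, crops included, and the job is handed in when it is done.

Besides the shell and the picture viewer there is one more tool, called after ">>>" as name([rows], argument=value, ...), one row to a line, values as JSON. jog_arm: Moves the arm, as the interface text tells. Its arguments: {"type":"object","properties":{"plan":{"type":"array"},"squeeze":{"type":"number"}},"required":["plan"]}

```bash
ls; mkdir -p pics
cat > h.py <<'E'
import numpy as np, cv2
from plant import bot
from scipy.spatial.transform import Rotation as Ro
def cam(n):
    c=bot.camera(n); c['f']=c['image'].shape[0]/2/np.tan(np.radians(c['vertical_fov'])/2); c['R']=np.array(c['R']); c['t']=np.array(c['t']); return c
def w(c,p): return c['R'].T@(np.array(p)-c['t'])
def cloud(c):
    d=c['depth']; v,u=np.indices(d.shape)
    P=np.stack([(u-c['cx'])/c['f']*d,(v-c['cy'])/c['f']*d,d],-1)
    return (P-c['t'])@c['R']
def save(c,n): cv2.imwrite('pics/'+n,cv2.cvtColor(c['image'],cv2.COLOR_RGB2BGR))
E
python3 - <<'E'
from h import *
s=bot.sense(); print(s)
for n in ['scene','side']:
    c=cam(n); save(c,n+'0.png'); print(n,(-c['R'].T@c['t']).round(3),c['f'])
    for t in ['box1','dock','bay1','selector_grip','start_top','dishes','medium_bottle','media_jar','waste_cup','tube_rack','pipette','tip_box']:
        for r in bot.spot_point(t,n)[:6]: print(t,round(r['confidence'],2),w(c,r['xyz']).round(3))
c=cam('scene'); c2=cam('side')
a=np.hstack([c['image'],c2['image']])
cv2.imwrite('pics/both.png',cv2.cvtColor(cv2.resize(a,(800,300),interpolation=cv2.INTER_AREA),cv2.COLOR_RGB2BGR))
E
```

```text
pics
{'time_s': 0.0, 'qpos': array([-1.44509351e+00,  1.59063413e-01,  1.59824800e+00, -2.53436159e-05,
        1.38620078e+00, -2.10141716e-01]), 'dq': array([ 1.75365774e-03,  2.08913635e-03,  7.85966256e-05,  8.90673181e-04,
       -6.70529266e-04,  1.90685177e-03]), 'effort': array([-8.34451530e-04, -3.85575056e+01, -3.22111702e+01,  6.99993339e-02,
        3.78914131e-02, -1.49543275e-04]), 'tool_pos': array([ 0.18936265, -0.54220308,  0.19200301]), 'orientation': array([ 9.85933310e-01,  1.67136433e-01,  2.80656261e-05, -9.59437771e-04]), 'ft_force': array([-0.56664949,  0.09533575,  0.22394977]), 'wrist_torque': array([-0.00190694, -0.047177  ,  0.03642049]), 'grip_width': 1.0012085220462048}
scene [ 1.371 -0.254  0.994] 468.1415603061753
box1 0.78 [ 0.436 -0.365 -0.001]
box1 0.66 [ 0.429 -0.173  0.004]
box1 0.62 [ 0.448 -0.046  0.001]
box1 0.23 [0.531 0.183 0.02 ]
dock 0.87 [0.577 0.249 0.004]
bay1 0.93 [0.637 0.196 0.022]
bay1 0.84 [0.511 0.295 0.022]
bay1 0.76 [0.529 0.182 0.02 ]
selector_grip 0.57 [ 0.651 -0.033  0.087]
dishes 0.65 [ 0.518 -0.237  0.003]
medium_bottle 0.58
[... 527 characters left out ...]
1 0.016]
bay1 0.57 [0.635 0.2   0.017]
bay1 0.27 [ 0.387  0.417 -0.   ]
bay1 0.25 [ 0.447 -0.038 -0.   ]
selector_grip 0.67 [ 0.649 -0.035  0.084]
start_top 0.53 [ 0.545  0.493 -0.007]
start_top 0.48 [ 0.654 -0.135  0.074]
dishes 0.7 [ 0.551 -0.507  0.   ]
dishes 0.68 [ 0.515 -0.238 -0.001]
medium_bottle 0.73 [0.8   0.033 0.   ]
media_jar 0.59 [ 0.392  0.416 -0.003]
media_jar 0.57 [0.624 0.307 0.017]
media_jar 0.53 [ 0.573  0.249 -0.005]
waste_cup 0.54 [ 0.448 -0.04  -0.   ]
tube_rack 0.83 [ 0.768 -0.211 -0.001]
tube_rack 0.5 [ 0.389  0.416 -0.   ]
tube_rack 0.45 [ 0.645 -0.037  0.085]
pipette 0.72 [ 0.276  0.324 -0.   ]
pipette 0.59 [ 0.446 -0.042 -0.003]
tip_box 0.95 [ 0.548 -0.507 -0.002]
```

View pics/scene0.png

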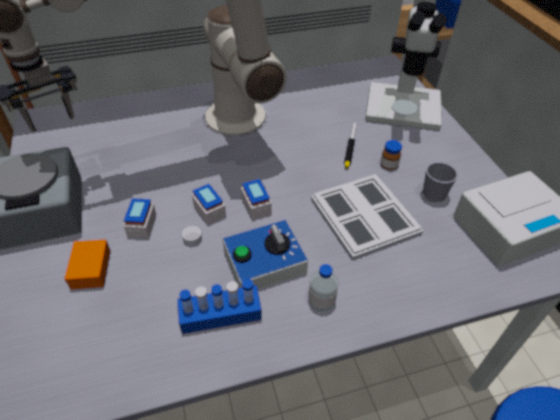

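View pics/side0.png

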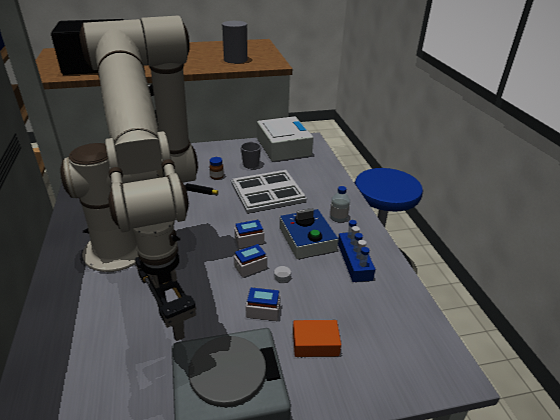

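Three boxes show: in the scene view at (138,214), (208,200) and (256,197). The dock is at (367,213), the console at (265,252), and the rack and bottle stand beyond it. Next I'll measure exact poses from the depth clouds.

```bash
cat >> h.py <<'E'
def rect(P):
    (cx,cy),(a,b),th=cv2.minAreaRect((P[:,:2]*1000).astype(np.float32))
    if b>a: a,b,th=b,a,th+90
    return np.round([cx,cy,a,b,(th+90)%180-90],1)
def near(P,img,xy,r,z0,z1):
    m=(np.hypot(P[...,0]-xy[0],P[...,1]-xy[1])<r)&(P[...,2]>z0)&(P[...,2]<z1)
    return m
def boxpose(c,xy,r=.075,z0=.0):
    P=cloud(c); hsv=cv2.cvtColor(c['image'],cv2.COLOR_RGB2HSV)
    blue=(hsv[...,0]>85)&(hsv[...,0]<130)&(hsv[...,1]>90)&(hsv[...,2]>60)
    m=near(P,None,xy,r,z0+.045,z0+.08)
    zt=np.median(P[m&blue][:,2]); t=m&(P[...,2]>zt-.005)
    return rect(P[t]),round(zt,4),int(t.sum())
E
python3 - <<'E'
from h import *
for n in ['scene','side','wrist']:
    c=cam(n); P=cloud(c); print(n)
    if n=='wrist': save(c,'wrist0.png')
    for xy in [(.432,-.366),(.428,-.173),(.446,-.042)]:
        try: print('box',boxpose(c,xy))
        except Exception as e: print(e)
    m=near(P,None,(.575,.248),.18,.012,.035); 
    if m.sum()>50: print('dock',rect(P[m]),np.median(P[m][:,2]))
    m=near(P,None,(.65,-.034),.045,.085,.11)
    if m.sum()>10: print('bar',rect(P[m]),P[m][:,2].max())
    hsv=cv2.cvtColor(c['image'],cv2.COLOR_RGB2HSV)
    g=(hsv[...,0]>45)&(hsv[...,0]<75)&(hsv[...,1]>120)&near(P,None,(.654,-.13),.06,.06,.09)
    if g.sum()>10: print('btn',rect(P[g]),np.median(P[g][:,2]))
    m=near(P,None,(.65,-.08),.13,.045,.062)
    if m.sum()>10: print('console',rect(P[m]))
    # tall things overview
    if n!='wrist':
        q=(P[...,2]>.03)&(P[...,2]<.2)&(c['depth']>0)&(P[...,0]>.2)&(P[...,0]<.85)&(abs(P[...,1])<.6)
        k,l,st,ce=cv2.connectedComponentsWithStats(q.astype(np.uint8))
        for i in range(1,k):
            if st[i,4]>25: 
                Q=P[l==i]; print(Q.min(0).round(3),Q.max(0).round(3),st[i,4])
E
```

```text
scene
box (array([ 436.3, -366.9,   88.2,   55.1,  -19.3]), np.float64(0.0675), 478)
box (array([ 431.5, -174.5,   86. ,   54.3,   16.3]), np.float64(0.0648), 433)
box (array([451.4, -40.2,  88.7,  54.8,   5.2]), np.float64(0.0667), 418)
dock [578.  244.6 248.8 222.9   8.1] 0.023544045667237206
bar [649.6 -35.8  61.2  15.9   4.4] 0.10463898582777753
btn [ 660.4 -129.6   33.    29.9   80. ] 0.07609628417705602
console [670.8 -72.7 189.1 188.5   5.2]
[0.201 0.521 0.03 ] [0.25  0.599 0.037] 82
[0.363 0.384 0.032] [0.423 0.441 0.088] 392
[ 0.2  -0.6   0.03] [ 0.425 -0.523  0.155] 3134
[0.505 0.44  0.03 ] [0.596 0.534 0.095] 909
[ 0.405 -0.074  0.03 ] [ 0.502 -0.005  0.072] 693
[0.635 0.489 0.03 ] [0.844 0.6   0.11 ] 3770
[ 0.385 -0.216  0.03 ] [ 0.486 -0.133  0.07 ] 714
[ 0.388 -0.41   0.03 ] [ 0.49  -0.323  0.073] 828
[ 0.569 -0.31   0.03 ] [0.818 0.026 0.117] 6511
[ 0.487 -0.557  0.03 ] [ 0.62  -0.454  0.056] 1531
[ 0.778 -0.002  0.03 ] [0.84  0.066 0.134] 956
side
box (array([ 433. , -369.8,   83.7,   57.7,  -19.8]), np.float64(0.0663), 443)
box (array([ 429.2, -176.5,   85.9,   58.9,
[... 305 characters left out ...]
199.6 190.6 -83.8]
[0.629 0.481 0.03 ] [0.841 0.6   0.108] 1099
[0.504 0.437 0.03 ] [0.591 0.541 0.093] 364
[0.359 0.374 0.03 ] [0.416 0.448 0.083] 202
[ 0.767 -0.009  0.03 ] [0.835 0.052 0.133] 432
[ 0.568 -0.316  0.03 ] [0.805 0.026 0.115] 2830
[ 0.402 -0.079  0.03 ] [ 0.497 -0.013  0.07 ] 489
[ 0.378 -0.222  0.03 ] [ 0.481 -0.139  0.07 ] 579
[ 0.381 -0.412  0.03 ] [ 0.486 -0.33   0.072] 763
[ 0.484 -0.564  0.03 ] [ 0.616 -0.455  0.054] 1354
[ 0.2   -0.6    0.115] [ 0.42  -0.526  0.153] 1824
wrist
box (array([0., 0., 0., 0., 0.]), np.float64(nan), 0)
box (array([0., 0., 0., 0., 0.]), np.float64(nan), 0)
box (array([0., 0., 0., 0., 0.]), np.float64(nan), 0)
  return _methods._mean(a, axis=axis, dtype=dtype,
  ret = ret.dtype.type(ret / rcount)
```

```bash
cat >> h.py <<'E'
def yaw():
    R=Ro.from_quat(bot.sense()['orientation']).as_matrix(); return R,np.degrees(np.arctan2(R[1,0],R[0,0]))
def go(x,y,z,psi):
    """print tool-frame shift mm and turn deg from present pose to TCP (mm) & yaw, tool straight down"""
    s=bot.sense(); R,p=yaw(); d=R.T@(np.array([x,y,z])-s['tool_pos']*1000)
    k=np.radians(psi); T=np.array([[np.cos(k),np.sin(k),0],[np.sin(k),-np.cos(k),0],[0,0,-1]]).T
    T=np.column_stack([[np.cos(k),np.sin(k),0],[np.sin(k),-np.cos(k),0],[0,0,-1]])
    rv=np.degrees(Ro.from_matrix(R.T@T).as_rotvec())
    print('GO',d.round(1),rv.round(1),'| at',(s['tool_pos']*1000).round(1),round(p,1),'t',round(s['time_s'],1))
E
python3 -c "
from h import *
go(450,-42,300,5.6)"
```

```text
GO [ 411. -387. -107.] [ 0.  -0.  13.6] | at [ 189.5 -542.9  193. ] 19.2 t 1.6
```

>>> jog_arm([
  [[-1, 0, 0, -107, 0, 0, 0], [-1, 0, 0, -107, 0, 0, 0], [-1, 0, 0, -107, 0, 0, 0], [-1, 411, -387, -107, 0, 0, 13.6], [-1, 411, -387, -107, 0, 0, 13.6], [-1, 411, -387, -107, 0, 0, 13.6], [-1, 411, -387, -107, 0, 0, 13.6], [-1, 411, -387, -107, 0, 0, 13.6], [-1, 411, -387, -107, 0, 0, 13.6], [-1, 411, -387, -107, 0, 0, 13.6], [-1, 411, -387, -107, 0, 0, 13.6], [-1, 411, -387, -107, 0, 0, 13.6], [-1, 411, -387, -107, 0, 0, 13.6], [-1, 411, -387, -107, 0, 0, 13.6], [-1, 411, -387, -107, 0, 0, 13.6], [-1, 411, -387, -107, 0, 0, 13.6], [-1, 411, -387, -107, 0, 0, 13.6], [-1, 411, -387, -107, 0, 0, 13.6], [-1, 411, -387, -107, 0, 0, 13.6], [-1, 411, -387, -107, 0, 0, 13.6]],
])

```text
time_s: 3.22
tool_pos: [0.4497, -0.0427, 0.3]
orientation: [0.999, 0.049, -0.0, 0.0]
ft_force: [0.0, -0.3, -0.3]
grip_width: 0.999
```

Run:
```python
from h import *
c=cam('wrist'); save(c,'w1.png'); print((-c['R'].T@c['t']).round(3),c['R'].round(2).tolist())
print(boxpose(c,(.45,-.041)))
go(450,-42,300,5.6)
```

```text
[ 0.527 -0.035  0.491] [[0.1, -1.0, 0.0], [-0.96, -0.09, 0.27], [-0.27, -0.03, -0.96]]
(array([450.8, -39.5,  83.8,  53.9,   5.8]), np.float64(0.0661), 2446)
GO [ 0.5 -1.  -0. ] [ 0.  0. -0.] | at [449.6 -43.1 300. ] 5.6 t 3.3
```

View pics/w1.png

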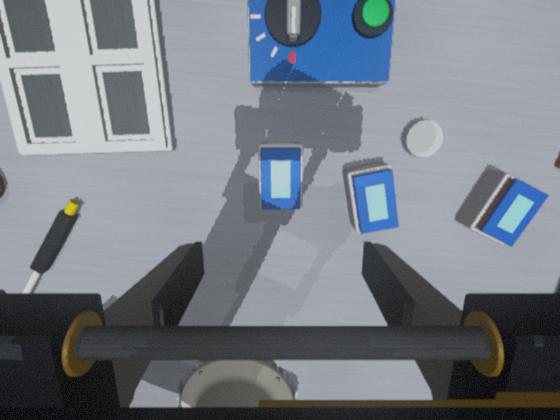

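The wrist view shows box C at (280,177), box B at (374,200) and box A at (508,210). The lids are proud. Next I'll measure the bays from above the dock, using the same camera.

>>> jog_arm([
  [[-1, 90, -260, 0, 0, 0, 0], [-1, 90, -260, 0, 0, 0, 0], [-1, 90, -260, 0, 0, 0, 0], [-1, 90, -260, 0, 0, 0, 0], [-1, 90, -260, 0, 0, 0, 0], [-1, 90, -260, 0, 0, 0, 0], [-1, 90, -260, 0, 0, 0, 0], [-1, 90, -260, 0, 0, 0, 0], [-1, 90, -260, 0, 0, 0, 0], [-1, 90, -260, 0, 0, 0, 0], [-1, 90, -260, 0, 0, 0, 0]],
])

```text
time_s: 4.18
tool_pos: [0.5142, 0.2236, 0.3002]
orientation: [0.999, 0.048, 0.0, 0.0]
ft_force: [-0.0, 0.4, 0.2]
grip_width: 1.002
```

Run:
```python
from h import *
c=cam('wrist'); save(c,'w2.png'); P=cloud(c)
m=near(P,None,(.575,.245),.2,.012,.035); print('dock',rect(P[m]),np.median(P[m][:,2]))
hsv=cv2.cvtColor(c['image'],cv2.COLOR_RGB2HSV)
d=((hsv[...,2]<125)&m).astype(np.uint8)
k,l,st,ce=cv2.connectedComponentsWithStats(d)
for i in range(1,k):
    if st[i,4]>300: print('bay',rect(P[l==i]),np.median(P[l==i][:,2]).round(4),st[i])
for r in bot.spot_point('bay1','wrist')[:5]: print(round(r['confidence'],2),w(c,r['xyz']).round(4))
go(450,-42,300,5.6)
```

```text
dock [542.2 243.5 316.1 224.5   7.5] 0.02142629216950238
bay [638.9 200.1  81.7  52.7   7.7] 0.0205 [ 289   55   39   65 1807]
bay [624.6 310.2  81.9  52.    7.6] 0.0205 [ 207   58   42   64 1456]
bay [528.8 185.9  83.2  52.5   6.4] 0.0206 [ 291  139   37   57 1488]
0.82 [0.529  0.1857 0.0216]
0.68 [0.6235 0.3112 0.0215]
0.66 [0.5082 0.2926 0.0245]
GO [-89.4 258.6   0.3] [ 0.  -0.  -0.1] | at [514.2 224.  300.3] 5.5 t 4.3
```

View pics/w2.png

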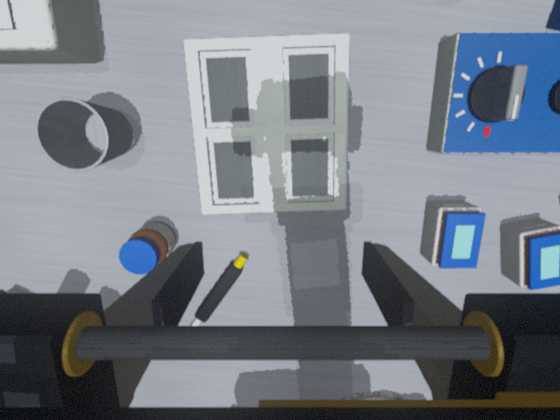

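The dock image shows the dark pads centred in the bays: near-right (311,167), far-right (308,85) and far-left (228,88). The pitch is 111 mm and the yaw is 7.6°. The near-left bay is at (234,170). Next I'll pick up box C.

>>> jog_arm([
  [[-1, -89, 257, 0, 0, 0, 0], [-1, -89, 257, 0, 0, 0, 0], [-1, -89, 257, 0, 0, 0, 0], [-1, -89, 257, 0, 0, 0, 0], [-1, -89, 257, 0, 0, 0, 0], [-1, -89, 257, 0, 0, 0, 0], [-1, -89, 257, 0, 0, 0, 0], [-1, -89, 257, 0, 0, 0, 0], [-1, -89, 257, 0, 0, 0, 0], [-1, -89, 257, 140, 0, 0, 0], [-1, -89, 257, 140, 0, 0, 0], [-1, -89, 257, 140, 0, 0, 0], [-1, -89, 257, 140, 0, 0, 0], [-1, -89, 257, 140, 0, 0, 0]],
])

```text
time_s: 5.45
tool_pos: [0.4473, -0.0366, 0.1553]
orientation: [0.999, 0.05, -0.004, -0.002]
ft_force: [-0.2, -0.2, -0.1]
grip_width: 1.003
```

Run:
```python
from h import *
c=cam('wrist'); 
print(boxpose(c,(.45,-.041)))
c=cam('scene'); print(boxpose(c,(.45,-.041)),boxpose(c,(.428,-.173)),boxpose(c,(.435,-.366)))
go(450.5,-40.5,14,5.8)
```

```text
(array([451.8, -39.5,  83.1,  54.1,   5.5]), np.float64(0.0662), 5249)
(array([451.7, -40.2,  86.1,  54.3,   5. ]), np.float64(0.0669), 421) (array([ 433.8, -174.1,   89.9,   54. ,   17.6]), np.float64(0.0651), 436) (array([ 435.1, -366.5,   87.4,   55.6,  -20.6]), np.float64(0.0678), 482)
GO [ -0.7   2.2 146.6] [-0.  -0.  -0.1] | at [451.  -38.2 160.6] 5.7 t 5.5
```

>>> jog_arm([
  [[-1, 0, 2, 110, 0, 0, 0], [-1, 0, 2, 110, 0, 0, 0], [-1, 0, 2, 110, 0, 0, 0], [-1, 0, 2, 146, 0, 0, 0], [-1, 0, 2, 146, 0, 0, 0], [-1, 0, 2, 146, 0, 0, 0], [0.6, 0, 2, 146, 0, 0, 0], [0.6, 0, 2, 146, 0, 0, 0], [0.6, 0, 2, 146, 0, 0, 0], [0.6, 0, 2, 146, 0, 0, 0], [0.6, 0, 2, 146, 0, 0, 0], [0.6, 0, 2, 146, 0, 0, 0], [0.6, 0, 2, 146, 0, 0, 0], [0.6, 0, 2, 146, 0, 0, 0]],
], squeeze=35)

```text
time_s: 6.72
tool_pos: [0.4519, -0.0409, 0.0153]
orientation: [0.999, 0.049, 0.001, -0.0]
ft_force: [-0.9, 1.7, 7.4]
grip_width: 0.67
```

Run:
```python
from h import *
go(0,0,0,5.8); print(bot.sense()['grip_width'])
```

```text
GO [-445.8  -85.    14.5] [ 0.  -0.1 -0.2] | at [451.9 -40.9  15.3] 5.6 t 6.7
0.6700697496888561
```

>>> jog_arm([
  [[0.6, 0, 0, -20, 0, 0, 0], [0.6, 0, 0, -50, 0, 0, 0], [0.6, 0, 0, -85, 0, 0, 0], [0.6, 0, 0, -120, 0, 0, 0], [0.6, 0, 0, -140, 0, 0, 0], [0.6, 15, -25, -140, 0, 0, 0], [0.6, 33, -53, -140, 0, 0, -2], [0.6, 51, -83, -140, 0, 0, -2], [0.6, 70, -113, -140, 0, 0, -2], [0.6, 89, -143, -140, 0, 0, -2], [0.6, 108, -173, -140, 0, 0, -2], [0.6, 126, -203, -140, 0, 0, -2], [0.6, 145, -233, -140, 0, 0, -2], [0.6, 163, -263, -140, 0, 0, -2], [0.6, 182, -293, -140, 0, 0, -2], [0.6, 197, -318, -140, 0, 0, -2], [0.6, 206, -332.6, -140, 0, 0, -2], [0.6, 206, -332.6, -140, 0, 0, -2], [0.6, 206, -332.6, -140, 0, 0, -2]],
], squeeze=50)

```text
time_s: 8.3
tool_pos: [0.6225, 0.3106, 0.1527]
orientation: [0.998, 0.067, -0.001, 0.0]
ft_force: [0.3, 0.5, -2.9]
grip_width: 0.666
```

```bash
cat >> h.py <<'E'
def held(z0):
    s=bot.sense(); xy=s['tool_pos'][:2]
    for n in ['scene','side','wrist']:
        c=cam(n)
        try: print(n,boxpose(c,xy,z0=z0))
        except Exception as e: print(n,e)
    print('grip',s['grip_width'],s['ft_force'].round(1))
E
python3 - <<'E' 2>/dev/null
from h import *
held(.14); go(625.1,310.2,34,7.6)
E
```

```text
scene (array([636.3, 311. ,  91.2,  67.2, -67.4]), np.float64(0.2045), 470)
side (array([615.5, 298.1,  86.2,  86. , -42.8]), np.float64(0.2016), 169)
wrist (array([631.8, 310.5,  92.4,  65.5, -82.4]), np.float64(0.2041), 15739)
grip 0.6658719802086861 [ 0.3  0.5 -2.9]
GO [  2.6  -0.8 119.6] [ 0.   0.1 -0. ] | at [622.7 309.1 153.6] 7.6 t 8.4
```

>>> jog_arm([
  [[0.6, 2.6, -0.5, 0, 0, 0, 0], [0.6, 2.6, -0.5, 30, 0, 0, 0], [0.6, 2.6, -0.5, 60, 0, 0, 0], [0.6, 2.6, -0.5, 90, 0, 0, 0], [0.6, 2.6, -0.5, 100, 0, 0, 0], [0.6, 2.6, -0.5, 106, 0, 0, 0], [0.6, 2.6, -0.5, 112, 0, 0, 0], [0.6, 2.6, -0.5, 115, 0, 0, 0], [0.6, 2.6, -0.5, 118, 0, 0, 0], [0.6, 2.6, -0.5, 118, 0, 0, 0], [0.6, 2.6, -0.5, 118, 0, 0, 0]],
])

```text
time_s: 9.37
tool_pos: [0.6264, 0.3114, 0.0371]
orientation: [0.998, 0.067, 0.001, -0.0]
ft_force: [-0.1, -0.1, -2.7]
grip_width: 0.671
```

```bash
python3 - <<'E' 2>/dev/null
from h import *
go(625,310.2,34,7.6)
s=bot.sense();print(s['ft_force'],s['wrist_torque'],s['grip_width'])
c=cam('side'); cv2.imwrite('pics/s3.png',cv2.cvtColor(cv2.resize(c['image'][130:250,180:340],(800,600),interpolation=cv2.INTER_CUBIC),cv2.COLOR_RGB2BGR))
E
```

```text
GO [-1.5  1.   3.1] [-0.  -0.1  0. ] | at [626.4 311.4  37.1] 7.6 t 9.4
[-0.07896226 -0.08833182 -2.6633816 ] [0.00377321 0.00865611 0.01064417] 0.6705773705858111
```

View pics/s3.png

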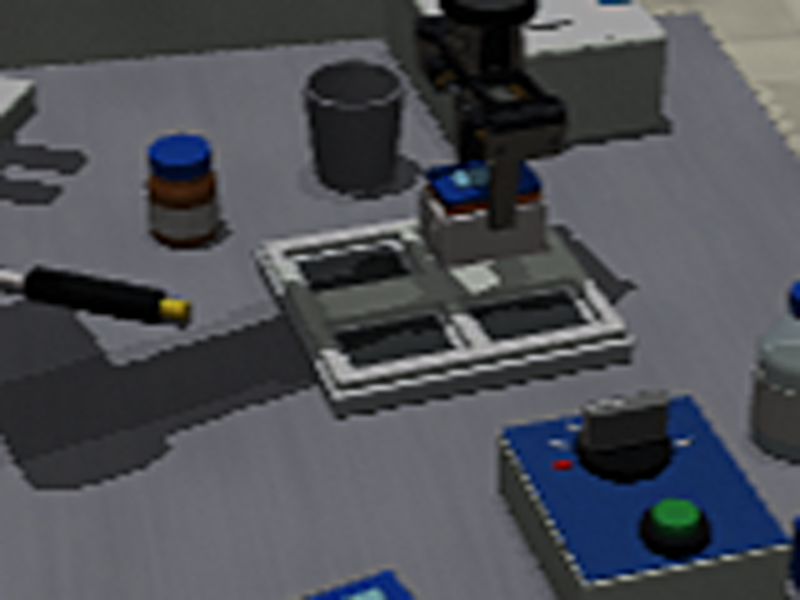

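The box hangs inside its bay at crop (480,215), clear of the curbs. I'll set it down, release, rise and shut the fingers.

>>> jog_arm([
  [[0.6, -1.3, 1, 1.5, 0, 0, 0], [0.6, -1.3, 1, 2.5, 0, 0, 0], [0.6, -1.3, 1, 2.5, 0, 0, 0], [-0.4, -1.3, 1, 2.5, 0, 0, 0], [-0.9, -1.3, 1, 2.5, 0, 0, 0], [-0.9, -1.3, 1, 2.5, 0, 0, 0], [-0.9, -1.3, 1, 2.5, 0, 0, 0], [-0.9, -1.3, 1, -20, 0, 0, 0], [-0.9, -1.3, 1, -60, 0, 0, 0], [-0.9, -1.3, 1, -75, 0, 0, 0], [1, -1.3, 1, -75, 0, 0, 0], [1, -1.3, 1, -75, 0, 0, 0], [1, -1.3, 1, -75, 0, 0, 0], [1, -1.3, 1, -75, 0, 0, 0], [1, -1.3, 1, -75, 0, 0, 0], [1, -1.3, 1, -75, 0, 0, 0], [1, -1.3, 1, -75, 0, 0, 0], [1, -1.3, 1, -75, 0, 0, 0]],
], squeeze=20)

```text
time_s: 10.92
tool_pos: [0.6243, 0.3099, 0.1105]
orientation: [0.998, 0.067, -0.0, 0.0]
ft_force: [-0.7, 0.7, -0.7]
grip_width: 0.395
```

```bash
python3 - <<'E' 2>/dev/null
from h import *
for n in ['wrist','scene','side']: print(boxpose(cam(n),(.625,.31),z0=.02))
go(625,310.2,78,7.6)
s=bot.sense();print(s['ft_force'],s['grip_width'])
E
```

```text
(array([625. , 310.1,  83.6,  54. ,   7.6]), np.float64(0.0862), 7840)
(array([624.7, 308.7,  86.9,  57.1,   6.5]), np.float64(0.087), 449)
(array([622.5, 306.4,  85.3,  59.8,   7.5]), np.float64(0.0841), 150)
GO [ 0.5 -0.2 33. ] [0. 0. 0.] | at [624.5 309.9 111. ] 7.6 t 11.1
[ 0.2420491   0.34754666 -0.4967478 ] 0.2582431823612837
```

>>> jog_arm([
  [[1, 0.5, 0, 0, 0, 0, 0], [1, 0.5, 0, 0, 0, 0, 0], [1, 0.5, 0, 0, 0, 0, 0], [1, 0.5, 0, 0, 0, 0, 0], [1, 0.5, 0, 18, 0, 0, 0], [1, 0.5, 0, 23, 0, 0, 0], [1, 0.5, 0, 25, 0, 0, 0], [1, 0.5, 0, 27, 0, 0, 0], [1, 0.5, 0, 29, 0, 0, 0], [1, 0.5, 0, 31, 0, 0, 0], [1, 0.5, 0, 33, 0, 0, 0], [1, 0.5, 0, 34, 0, 0, 0], [1, 0.5, 0, 34, 0, 0, 0]],
])

```text
time_s: 12.15
tool_pos: [0.625, 0.31, 0.0769]
orientation: [0.998, 0.067, -0.0, 0.0]
ft_force: [-0.5, 0.4, 0.4]
grip_width: 0.004
```

>>> jog_arm([
  [[1, 0, 0, 1, 0, 0, 0], [1, 0, 0, 1, 0, 0, 0], [1, 0, 0, 2, 0, 0, 0], [1, 0, 0, 2, 0, 0, 0]],
])

```text
time_s: 12.48
tool_pos: [0.625, 0.31, 0.0749]
orientation: [0.998, 0.067, -0.0, 0.0]
ft_force: [-0.4, 0.1, 0.4]
grip_width: 0.01
```

```bash
python3 - <<'E' 2>/dev/null
from h import *
go(625,310.2,78,7.6)
s=bot.sense();print(s['ft_force'],s['grip_width'])
for n in ['wrist','scene','side']:
    c=cam(n); print(boxpose(c,(.625,.31),z0=.02))
    if n=='scene': cv2.imwrite('pics/c4.png',cv2.cvtColor(cv2.resize(c['image'][150:270,290:450],(800,600),interpolation=cv2.INTER_CUBIC),cv2.COLOR_RGB2BGR))
E
```

```text
GO [ 0.  -0.2 -3.1] [0. 0. 0.] | at [625.  310.   74.9] 7.6 t 12.5
[-0.41011221  0.11416432  0.4286126 ] 0.009839329568074949
(array([633.3, 311.3,  67.4,  54.3,   7.9]), np.float64(0.0862), 6446)
(array([624.4, 309.1,  87.4,  56.2,   5.7]), np.float64(0.0868), 389)
(array([622.2, 305.4,  83.6,  63.4,   7.7]), np.float64(0.0841), 159)
```

View pics/c4.png

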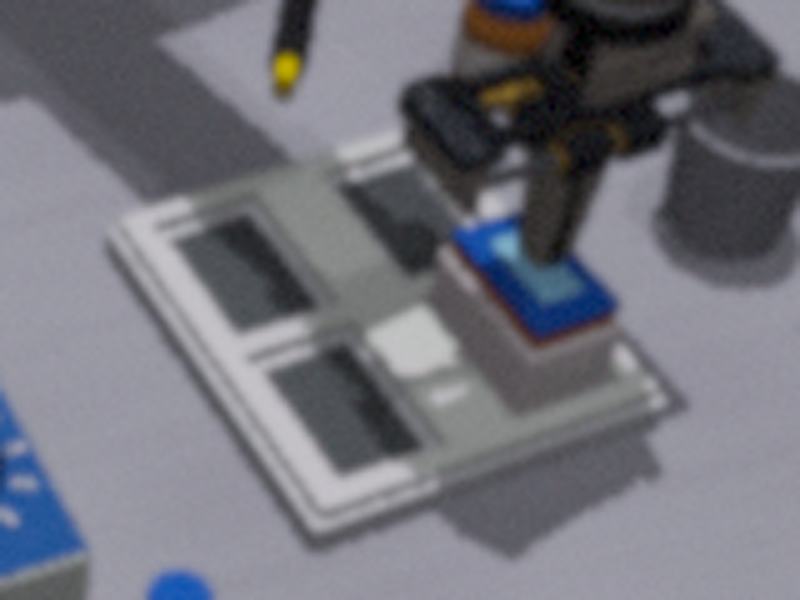

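The image shows the lid at crop (535,285) still proud with orange showing. There is no force, so the tips haven't reached it. I'll keep going down gently.

>>> jog_arm([
  [[1, 0, 0, 1, 0, 0, 0], [1, 0, 0, 2, 0, 0, 0], [1, 0, 0, 3, 0, 0, 0], [1, 0, 0, 4, 0, 0, 0], [1, 0, 0, 4, 0, 0, 0]],
])

```text
time_s: 13.05
tool_pos: [0.6248, 0.3099, 0.0706]
orientation: [0.998, 0.067, -0.0, 0.0]
ft_force: [-0.3, 0.3, -0.1]
grip_width: 0.005
```

```bash
python3 - <<'E' 2>/dev/null
from h import *
go(625,310.2,78,7.6)
s=bot.sense();print(s['ft_force'],s['grip_width'])
c=cam('wrist'); P=cloud(c); print(boxpose(c,(.625,.31),z0=.02))
c=cam('side');print(boxpose(c,(.625,.31),z0=.02)); cv2.imwrite('pics/c5.png',cv2.cvtColor(cv2.resize(c['image'][135:210,220:320],(800,600),interpolation=cv2.INTER_CUBIC),cv2.COLOR_RGB2BGR))
E
```

```text
GO [ 0.2 -0.2 -7.4] [0. 0. 0.] | at [624.8 309.9  70.6] 7.6 t 13.1
[-0.31925941  0.28512424 -0.09147663] 0.005403434416796785
(array([633.6, 311.2,  67. ,  54.3,   7.7]), np.float64(0.0862), 6693)
(array([622.5, 308.3,  85.9,  64.8,   8.5]), np.float64(0.0837), 152)
```

View pics/c5.png

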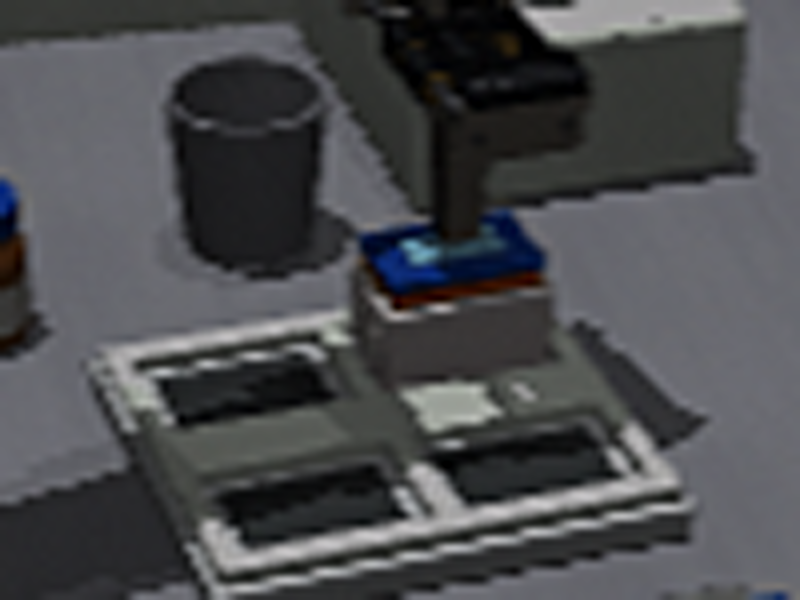

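```bash
python3 - <<'E' 2>/dev/null
from h import *
for n in ['side','scene']:
    c=cam(n);P=cloud(c);hsv=cv2.cvtColor(c['image'],cv2.COLOR_RGB2HSV)
    m=near(P,None,(.625,.31),.03,.08,.17)&(hsv[...,2]<90)&(hsv[...,1]<110)
    v,u=np.nonzero(m)
    for r in np.unique(v): 
        q=P[r][m[r]]; print(n,r,len(q),q.mean(0).round(3),u[v==r].min(),u[v==r].max())
E
```

```text
side 148 2 [0.614 0.312 0.162] 274 275
side 149 3 [0.616 0.309 0.158] 274 276
side 150 4 [0.616 0.301 0.158] 274 277
side 151 3 [0.615 0.306 0.151] 274 276
side 152 4 [0.616 0.302 0.149] 274 277
side 153 4 [0.616 0.303 0.144] 274 277
side 154 4 [0.616 0.302 0.14 ] 274 277
side 155 6 [0.623 0.301 0.135] 274 281
side 156 7 [0.622 0.3   0.131] 274 280
side 157 7 [0.622 0.301 0.126] 274 280
side 158 7 [0.622 0.297 0.124] 274 280
side 159 7 [0.622 0.3   0.118] 274 280
side 160 7 [0.623 0.302 0.112] 274 280
side 161 7 [0.622 0.298 0.109] 274 280
side 162 6 [0.621 0.299 0.105] 274 279
side 163 6 [0.624 0.297 0.101] 275 280
side 164 4 [0.626 0.295 0.097] 276 280
side 165 5 [0.629 0.309 0.084] 275 281
side 166 2 [0.623 0.298 0.086] 276 278
scene 186 8 [0.634 0.303 0.162] 396 409
scene 187 12 [0.635 0.302 0.159] 395 408
scene 188 14 [0.635 0.303 0.155] 395 408
scene 189 14 [0.635 0.304 0.151] 395 408
scene 190 13 [0.634 0.304 0.147] 395 407
scene 191 13 [0.635 0.305 0.144] 395 407
scene 192 13 [0.634 0.303 0.14 ] 394 406
scene 193 13 [0.634 0.304 0.136] 394 406
scene 194 12 [0.634 0.303 0.133] 394 405
scene 195 12 [0.634 0.304 0.129] 394 405
scene 196 12 [0.634 0.305 0.125] 394 405
scene 197 11 [0.634 0.304 0.121] 394 404
scene 198 11 [0.635 0.305 0.118] 394 404
scene 199 11 [0.634 0.306 0.113] 394 404
scene 200 11 [0.633 0.307 0.108] 394 404
scene 201 10 [0.634 0.31  0.104] 395 404
scene 202 8 [0.635 0.306 0.103] 395 402
scene 203 6 [0.636 0.307 0.1  ] 396 401
scene 204 1 [0.636 0.309 0.095] 399 399
scene 205 1 [0.618 0.282 0.082] 386 386
scene 206 1 [0.622 0.283 0.081] 387 387
scene 207 1 [0.626 0.284 0.081] 388 388
scene 208 1 [0.633 0.283 0.084] 389 389
scene 210 2 [0.639 0.285 0.082] 390 391
```

>>> jog_arm([
  [[1, 0, 0, 1, 0, 0, 0], [1, 0, 0, 2, 0, 0, 0], [1, 0, 0, 3, 0, 0, 0], [1, 0, 0, 4, 0, 0, 0], [1, 0, 0, 5, 0, 0, 0], [1, 0, 0, 6, 0, 0, 0], [1, 0, 0, 6, 0, 0, 0]],
])

```text
time_s: 13.83
tool_pos: [0.6251, 0.31, 0.065]
orientation: [0.998, 0.067, -0.0, -0.0]
ft_force: [-0.4, 0.1, 0.0]
grip_width: 0.004
```

>>> jog_arm([
  [[1, 0, 0, 1, 0, 0, 0], [1, 0, 0, 2, 0, 0, 0], [1, 0, 0, 3, 0, 0, 0], [1, 0, 0, 4, 0, 0, 0], [1, 0, 0, 5, 0, 0, 0], [1, 0, 0, 5, 0, 0, 0]],
])

```text
time_s: 14.33
tool_pos: [0.6251, 0.3101, 0.0612]
orientation: [0.998, 0.067, 0.0, 0.0]
ft_force: [-2.5, -1.2, 5.1]
grip_width: 0.006
```

```bash
python3 - <<'E' 2>/dev/null
from h import *
s=bot.sense();print(s['tool_pos'],s['ft_force'],s['grip_width'])
for n in ['wrist','scene','side']: print(boxpose(cam(n),(.625,.31),z0=.02))
E
```

```text
[0.62514969 0.31005263 0.06116652] [-2.51151638 -1.20721429  5.0515309 ] 0.005879073787024802
(array([625.2, 310.1,  84. ,  54.2,   7.7]), np.float64(0.0823), 7073)
(array([624.5, 308.6,  87.1,  56.7,   8. ]), np.float64(0.0832), 375)
(array([622.6, 306.9,  85.2,  62.2,   6.8]), np.float64(0.0805), 154)
```

>>> jog_arm([
  [[1, 0, 0, 1, 0, 0, 0], [1, 0, 0, 2, 0, 0, 0], [1, 0, 0, 3, 0, 0, 0], [1, 0, 0, 4, 0, 0, 0], [1, 0, 0, 5, 0, 0, 0], [1, 0, 0, 5, 0, 0, 0]],
])

```text
time_s: 14.98
tool_pos: [0.6252, 0.3101, 0.0568]
orientation: [0.998, 0.067, 0.0, 0.0]
ft_force: [-4.0, -1.5, 7.7]
grip_width: 0.007
```

```bash
python3 - <<'E' 2>/dev/null
from h import *
s=bot.sense();print(s['tool_pos'],s['ft_force'],s['grip_width'])
for n in ['wrist','scene','side']: print(boxpose(cam(n),(.625,.31),z0=.02))
E
```

```text
[0.62521447 0.31006513 0.05675834] [-4.01201972 -1.49340475  7.66259544] 0.006557003985780504
(array([625.5, 310.2,  83.1,  54.2,   7.5]), np.float64(0.0779), 7249)
(array([625.8, 307.8,  86.6,  56.9,  11.3]), np.float64(0.079), 395)
(array([622. , 302.2,  86.6,  61.2,   8. ]), np.float64(0.0757), 163)
```

>>> jog_arm([
  [[1, 0, 0, 1, 0, 0, 0], [1, 0, 0, 2, 0, 0, 0], [1, 0, 0, 2, 0, 0, 0], [1, 0, 0, 2, 0, 0, 0]],
])

```text
time_s: 15.47
tool_pos: [0.6253, 0.3101, 0.0567]
orientation: [0.998, 0.067, 0.0, 0.0]
ft_force: [-8.8, -3.6, 16.9]
grip_width: 0.004
```

The stop is met: 17 N with no further motion, and the lid top is at 78 mm. Now on to box B.

>>> jog_arm([
  [[1, 0, 0, -40, 0, 0, 0], [1, 0, 0, -80, 0, 0, 0], [1, 0, 0, -110, 0, 0, 0], [-1, -256, 455, -110, 0, 0, -9], [-1, -256, 455, -110, 0, 0, -9], [-1, -256, 455, -110, 0, 0, -9], [-1, -256, 455, -110, 0, 0, -9], [-1, -256, 455, -110, 0, 0, -9], [-1, -256, 455, -110, 0, 0, -9], [-1, -256, 455, -110, 0, 0, -9], [-1, -256, 455, -110, 0, 0, -9], [-1, -256, 455, -110, 0, 0, -9], [-1, -256, 455, -110, 0, 0, -9], [-1, -256, 455, -110, 0, 0, -9], [-1, -256, 455, -110, 0, 0, -9], [-1, -256, 455, -110, 0, 0, -9], [-1, -256, 455, -110, 0, 0, -9], [-1, -256, 455, -110, 0, 0, -9], [-1, -256, 455, -110, 0, 0, -9], [-1, -256, 455, -110, 0, 0, -9]],
])

```text
time_s: 17.13
tool_pos: [0.4322, -0.1739, 0.1629]
orientation: [0.989, 0.146, 0.0, -0.0]
ft_force: [0.1, -0.3, -0.3]
grip_width: 0.999
```

```bash
python3 - <<'E' 2>/dev/null
from h import *
for n in ['wrist','scene','side']:
    c=cam(n); print(n,boxpose(c,(.43,-.175)),boxpose(c,(.435,-.367)),boxpose(c,(.625,.31),z0=.02))
s=bot.sense();print(s['grip_width'],s['qpos'].round(2))
go(431,-175,14,16.8)
E
```

```text
wrist (array([ 431.9, -174.1,   83.8,   54.1,   17.1]), np.float64(0.0649), 4914) (array([ 435.6, -365.9,   84.1,   55.3,  -19.8]), np.float64(0.0675), 4546) (array([0., 0., 0., 0., 0.]), np.float64(nan), 0)
scene (array([ 431.1, -174.8,   88.4,   54. ,   17. ]), np.float64(0.0651), 429) (array([ 435. , -366.7,   86.4,   56.3,  -19.5]), np.float64(0.0676), 473) (array([625.5, 308.8,  88.3,  57.7,   8.1]), np.float64(0.0787), 474)
side (array([ 429.9, -177.5,   85.6,   57. ,   17.3]), np.float64(0.0636), 321) (array([ 433.3, -369.6,   84.1,   58.1,  -21. ]), np.float64(0.0663), 445) (array([623.8, 307. ,  86.1,  57. ,  12.2]), np.float64(0.0763), 146)
0.999950364940139 [-0.64 -0.11  1.93  0.    1.32  0.64]
GO [ -1.4   0.6 149. ] [-0. -0. -0.] | at [ 432.2 -174.   163. ] 16.8 t 17.3
```

>>> jog_arm([
  [[-1, 0, 0, 110, 0, 0, 0], [-1, 0, 0, 110, 0, 0, 0], [-1, 0, 0, 110, 0, 0, 0], [-1, 0, 0, 148, 0, 0, 0], [-1, 0, 0, 148, 0, 0, 0], [-1, 0, 0, 148, 0, 0, 0], [0.6, 0, 0, 148, 0, 0, 0], [0.6, 0, 0, 148, 0, 0, 0], [0.6, 0, 0, 148, 0, 0, 0], [0.6, 0, 0, 148, 0, 0, 0], [0.6, 0, 0, 148, 0, 0, 0], [0.6, 0, 0, 148, 0, 0, 0], [0.6, 0, 0, 148, 0, 0, 0], [0.6, 0, 0, 148, 0, 0, 0]],
], squeeze=45)

```text
time_s: 18.45
tool_pos: [0.4326, -0.1752, 0.0163]
orientation: [0.989, 0.145, 0.001, 0.0]
ft_force: [-1.1, 2.7, 7.3]
grip_width: 0.672
```

```bash
python3 - <<'E' 2>/dev/null
from h import *
go(638.9,200,155,7.6)
E
```

```text
GO [ 305.3 -300.3 -138.6] [ 0.  -0.1  9. ] | at [ 432.6 -175.2   16.3] 16.6 t 18.4
```

>>> jog_arm([
  [[0.6, 0, 0, -20, 0, 0, 0], [0.6, 0, 0, -50, 0, 0, 0], [0.6, 0, 0, -85, 0, 0, 0], [0.6, 0, 0, -120, 0, 0, 0], [0.6, 0, 0, -139, 0, 0, 0], [0.6, 18, -18, -139, 0, 0, 1], [0.6, 43, -42, -139, 0, 0, 2], [0.6, 69, -68, -139, 0, 0, 3], [0.6, 96, -94, -139, 0, 0, 4], [0.6, 123, -121, -139, 0, 0, 5], [0.6, 150, -147, -139, 0, 0, 6], [0.6, 177, -174, -139, 0, 0, 7], [0.6, 204, -200, -139, 0, 0, 8], [0.6, 231, -227, -139, 0, 0, 9], [0.6, 258, -253, -139, 0, 0, 9], [0.6, 282, -277, -139, 0, 0, 9], [0.6, 298, -293, -139, 0, 0, 9], [0.6, 306, -300.3, -139, 0, 0, 9], [0.6, 306, -300.3, -139, 0, 0, 9], [0.6, 306, -300.3, -139, 0, 0, 9]],
])

```text
time_s: 20.12
tool_pos: [0.6384, 0.2004, 0.1532]
orientation: [0.998, 0.067, -0.001, 0.0]
ft_force: [-0.2, -1.0, -2.3]
grip_width: 0.675
```

```bash
python3 - <<'E' 2>/dev/null
from h import *
s=bot.sense(); print(s['grip_width'],s['ft_force'])
go(639.6,200,37,7.6)
E
```

```text
0.6750747398743793 [-0.24453561 -1.02632082 -2.27819322]
GO [  1.3   0.5 116.2] [0.  0.1 0.1] | at [638.4 200.4 153.2] 7.7 t 20.1
```

>>> jog_arm([
  [[0.6, 0.4, 0.4, 0, 0, 0, 0], [0.6, 0.4, 0.4, 30, 0, 0, 0], [0.6, 0.4, 0.4, 60, 0, 0, 0], [0.6, 0.4, 0.4, 90, 0, 0, 0], [0.6, 0.4, 0.4, 100, 0, 0, 0], [0.6, 0.4, 0.4, 106, 0, 0, 0], [0.6, 0.4, 0.4, 112, 0, 0, 0], [0.6, 0.4, 0.4, 115, 0, 0, 0], [0.6, 0.4, 0.4, 117, 0, 0, 0], [0.6, 0.4, 0.4, 117, 0, 0, 0], [0.6, 0.4, 0.4, 117, 0, 0, 0]],
])

```text
time_s: 21.03
tool_pos: [0.6403, 0.2002, 0.0383]
orientation: [0.998, 0.067, 0.001, -0.0]
ft_force: [-0.9, 0.1, -2.3]
grip_width: 0.669
```

```bash
python3 - <<'E' 2>/dev/null
from h import *
s=bot.sense(); print(s['grip_width'],s['ft_force'])
go(639.6,200,36,7.6)
E
```

```text
0.6688419196971042 [-0.92997268  0.13053311 -2.2546228 ]
GO [-0.7  0.1  2.3] [ 0.  -0.1  0. ] | at [640.3 200.2  38.3] 7.6 t 21.0
```

>>> jog_arm([
  [[0.6, -0.7, 0, 1.5, 0, 0, 0], [0.6, -0.7, 0, 2.5, 0, 0, 0], [0.6, -0.7, 0, 2.5, 0, 0, 0], [-0.4, -0.7, 0, 2.5, 0, 0, 0], [-0.9, -0.7, 0, 2.5, 0, 0, 0], [-0.9, -0.7, 0, 2.5, 0, 0, 0], [-0.9, -0.7, 0, 2.5, 0, 0, 0], [-0.9, -0.7, 0, -20, 0, 0, 0], [-0.9, -0.7, 0, -60, 0, 0, 0], [-0.9, -0.7, 0, -75, 0, 0, 0], [1, -0.7, 0, -75, 0, 0, 0], [1, -0.7, 0, -75, 0, 0, 0], [1, -0.7, 0, -75, 0, 0, 0], [1, -0.7, 0, -75, 0, 0, 0], [1, -0.7, 0, -75, 0, 0, 0], [1, -0.7, 0, -75, 0, 0, 0], [1, -0.7, 0, -75, 0, 0, 0], [1, -0.7, 0, -75, 0, 0, 0], [1, -0.7, 0, -75, 0, 0, 0], [1, -0.7, 0, -75, 0, 0, 0]],
], squeeze=20)

```text
time_s: 22.7
tool_pos: [0.6388, 0.1999, 0.112]
orientation: [0.998, 0.067, 0.0, -0.0]
ft_force: [-0.3, 0.6, -0.0]
grip_width: 0.249
```

```bash
python3 - <<'E' 2>/dev/null
from h import *
for n in ['wrist','scene','side']: print(boxpose(cam(n),(.639,.2),z0=.02))
go(639,200,64,7.6)
s=bot.sense();print(s['ft_force'],s['grip_width'])
E
```

```text
(array([639. , 200. ,  84.1,  54.1,   7.7]), np.float64(0.0849), 6784)
(array([639.6, 198.9,  84.5,  55.3,   7.1]), np.float64(0.0855), 484)
(array([637.2, 199. ,  86.9,  63.4,   5.4]), np.float64(0.0829), 173)
GO [ 0.2 -0.  48.1] [ 0. -0.  0.] | at [638.8 199.9 112.1] 7.6 t 22.9
[0.09361775 0.07394436 0.04030546] 0.11556217276647117
```

>>> jog_arm([
  [[1, 0, 0, 0, 0, 0, 0], [1, 0, 0, 0, 0, 0, 0], [1, 0, 0, 20, 0, 0, 0], [1, 0, 0, 40, 0, 0, 0], [1, 0, 0, 45, 0, 0, 0], [1, 0, 0, 47, 0, 0, 0], [1, 0, 0, 49, 0, 0, 0], [1, 0, 0, 51, 0, 0, 0], [1, 0, 0, 53, 0, 0, 0], [1, 0, 0, 54, 0, 0, 0], [1, 0, 0, 55, 0, 0, 0], [1, 0, 0, 56, 0, 0, 0], [1, 0, 0, 57, 0, 0, 0], [1, 0, 0, 57.5, 0, 0, 0], [1, 0, 0, 57.5, 0, 0, 0], [1, 0, 0, 57.5, 0, 0, 0]],
])

```text
time_s: 24.18
tool_pos: [0.6394, 0.2, 0.0568]
orientation: [0.998, 0.067, 0.001, 0.0]
ft_force: [-4.4, -1.0, 5.7]
grip_width: 0.001
```

```bash
python3 - <<'E' 2>/dev/null
from h import *
for n in ['wrist','scene','side']: print(boxpose(cam(n),(.639,.2),z0=.02))
s=bot.sense();print(s['ft_force'],s['tool_pos'])
E
```

```text
(array([639.6, 200.1,  83.2,  54.2,   7.7]), np.float64(0.078), 7241)
(array([639.8, 198.9,  85.5,  55.5,   9.4]), np.float64(0.0787), 421)
(array([635.5, 195.7,  84.1,  57. ,   8.7]), np.float64(0.0765), 177)
[-4.40205415 -0.81666334  5.60622871] [0.63942839 0.20004486 0.05686995]
```

>>> jog_arm([
  [[1, 0, 0, 1, 0, 0, 0], [1, 0, 0, 2, 0, 0, 0], [1, 0, 0, 3, 0, 0, 0], [1, 0, 0, 3, 0, 0, 0]],
])

```text
time_s: 24.67
tool_pos: [0.6396, 0.2001, 0.0567]
orientation: [0.998, 0.067, 0.001, 0.0]
ft_force: [-10.5, -1.7, 18.7]
grip_width: 0.003
```

```bash
python3 - <<'E' 2>/dev/null
from h import *
print(boxpose(cam('wrist'),(.639,.2),z0=.02))
go(436,-366,160,-19.7)
E
```

```text
(array([639.6, 200.2,  83.2,  54.2,   7.7]), np.float64(0.0779), 7228)
GO [-277.1  533.9 -103.5] [ 0.  -0.1 27.4] | at [639.6 200.   56.7] 7.7 t 24.7
```

>>> jog_arm([
  [[1, 0, 0, -40, 0, 0, 0], [1, 0, 0, -80, 0, 0, 0], [1, 0, 0, -106, 0, 0, 0], [-1, -277, 534, -106, 0, 0, 27.4], [-1, -277, 534, -106, 0, 0, 27.4], [-1, -277, 534, -106, 0, 0, 27.4], [-1, -277, 534, -106, 0, 0, 27.4], [-1, -277, 534, -106, 0, 0, 27.4], [-1, -277, 534, -106, 0, 0, 27.4], [-1, -277, 534, -106, 0, 0, 27.4], [-1, -277, 534, -106, 0, 0, 27.4], [-1, -277, 534, -106, 0, 0, 27.4], [-1, -277, 534, -106, 0, 0, 27.4], [-1, -277, 534, -106, 0, 0, 27.4], [-1, -277, 534, -106, 0, 0, 27.4], [-1, -277, 534, -106, 0, 0, 27.4], [-1, -277, 534, -106, 0, 0, 27.4], [-1, -277, 534, -106, 0, 0, 27.4], [-1, -277, 534, -106, 0, 0, 27.4], [-1, -277, 534, -106, 0, 0, 27.4]],
])

```text
time_s: 26.38
tool_pos: [0.4352, -0.3671, 0.1584]
orientation: [0.985, -0.173, 0.001, 0.0]
ft_force: [-0.3, 0.5, -0.2]
grip_width: 1.0
```

```bash
python3 - <<'E' 2>/dev/null
from h import *
for n in ['wrist','scene','side']:
    c=cam(n); print(n,boxpose(c,(.435,-.367)),boxpose(c,(.625,.31),z0=.02),boxpose(c,(.639,.2),z0=.02))
s=bot.sense();print(s['grip_width'],s['qpos'].round(2))
go(435.6,-366,15,-19.7)
E
```

```text
wrist (array([ 435.6, -366.5,   83.2,   54.1,  -19.7]), np.float64(0.0678), 5129) (array([0., 0., 0., 0., 0.]), np.float64(nan), 0) (array([0., 0., 0., 0., 0.]), np.float64(nan), 0)
scene (array([ 435.2, -365.9,   87.7,   55.5,  -20. ]), np.float64(0.0679), 480) (array([624.8, 309.1,  86. ,  57.6,   7.5]), np.float64(0.0787), 473) (array([639.6, 197.8,  86.7,  58.3,   9.2]), np.float64(0.0786), 508)
side (array([ 433.4, -368.7,   84.1,   58.6,  -19. ]), np.float64(0.0668), 435) (array([0., 0., 0., 0., 0.]), np.float64(nan), 0) (array([645.6, 192.6,  70.5,  64.7,   7. ]), np.float64(0.0761), 119)
1.000346973564634 [-0.91  0.17  1.65  0.    1.32  1.  ]
GO [ -0.    1.1 142.9] [-0. -0.  0.] | at [ 435.9 -365.   157.9] -19.7 t 26.5
```

>>> jog_arm([
  [[-1, 0, 1, 110, 0, 0, 0], [-1, 0, 1, 110, 0, 0, 0], [-1, 0, 1, 110, 0, 0, 0], [-1, 0, 1, 143, 0, 0, 0], [-1, 0, 1, 143, 0, 0, 0], [-1, 0, 1, 143, 0, 0, 0], [0.6, 0, 1, 143, 0, 0, 0], [0.6, 0, 1, 143, 0, 0, 0], [0.6, 0, 1, 143, 0, 0, 0], [0.6, 0, 1, 143, 0, 0, 0], [0.6, 0, 1, 143, 0, 0, 0], [0.6, 0, 1, 143, 0, 0, 0], [0.6, 0, 1, 143, 0, 0, 0], [0.6, 0, 1, 143, 0, 0, 0]],
], squeeze=45)

```text
time_s: 27.7
tool_pos: [0.4355, -0.3678, 0.0158]
orientation: [0.985, -0.172, 0.001, 0.001]
ft_force: [-0.7, 0.9, 6.4]
grip_width: 0.672
```

```bash
python3 - <<'E' 2>/dev/null
from h import *
go(528.9,186,155,7.6)
E
```

```text
GO [ -99.2 -552.7 -139.8] [  0.1  -0.1 -27.4] | at [ 435.5 -367.8   15.8] -19.8 t 27.7
```

>>> jog_arm([
  [[0.6, 0, 0, -20, 0, 0, 0], [0.6, 0, 0, -50, 0, 0, 0], [0.6, 0, 0, -85, 0, 0, 0], [0.6, 0, 0, -120, 0, 0, 0], [0.6, 0, 0, -140, 0, 0, 0], [0.6, -4, -24, -140, 0, 0, -1], [0.6, -10, -54, -140, 0, 0, -3], [0.6, -16, -88, -140, 0, 0, -5], [0.6, -22, -122, -140, 0, 0, -7], [0.6, -28, -156, -140, 0, 0, -9], [0.6, -34, -190, -140, 0, 0, -11], [0.6, -40, -224, -140, 0, 0, -13], [0.6, -46, -258, -140, 0, 0, -15], [0.6, -52, -292, -140, 0, 0, -17], [0.6, -58, -326, -140, 0, 0, -19], [0.6, -64, -358, -140, 0, 0, -21], [0.6, -68, -380, -140, 0, 0, -22], [0.6, -68, -380, -140, 0, 0, -22], [0.6, -68, -380, -140, 0, 0, -22]],
])

```text
time_s: 29.28
tool_pos: [0.4988, 0.0144, 0.1539]
orientation: [1.0, 0.021, -0.001, 0.0]
ft_force: [0.1, -0.0, -1.6]
grip_width: 0.668
```

```bash
python3 - <<'E' 2>/dev/null
from h import *
s=bot.sense(); print(s['grip_width'],s['ft_force'])
go(529.2,186,155,7.6)
E
```

```text
0.6676400560560956 [ 0.14917428 -0.03719731 -1.5934771 ]
GO [  37.5 -170.2   -1.1] [ 0.   0.1 -5.2] | at [498.8  14.4 153.9] 2.4 t 29.3
```

>>> jog_arm([
  [[0.6, 5, -24, 0, 0, 0, -1], [0.6, 12, -56, 0, 0, 0, -3], [0.6, 20, -92, 0, 0, 0, -5.2], [0.6, 28, -128, 0, 0, 0, -5.2], [0.6, 34, -156, 0, 0, 0, -5.2], [0.6, 37, -170.2, 0, 0, 0, -5.2], [0.6, 37, -170.2, 0, 0, 0, -5.2], [0.6, 37, -170.2, 0, 0, 0, -5.2], [0.6, 37, -170.2, 0, 0, 0, -5.2]],
])

```text
time_s: 30.03
tool_pos: [0.5296, 0.1834, 0.1542]
orientation: [0.998, 0.064, -0.0, 0.0]
ft_force: [0.5, 0.3, -1.5]
grip_width: 0.665
```

```bash
python3 - <<'E' 2>/dev/null
from h import *
s=bot.sense(); print(s['grip_width'],s['ft_force'])
go(529.2,186,36,7.6)
c=cam('scene'); cv2.imwrite('pics/c6.png',cv2.cvtColor(cv2.resize(c['image'][110:260,270:470],(800,600),interpolation=cv2.INTER_CUBIC),cv2.COLOR_RGB2BGR))
E
```

```text
0.6647590035180208 [ 0.47530759  0.31779668 -1.48344857]
GO [  0.   -2.8 118.2] [ 0.   0.  -0.3] | at [529.6 183.4 154.2] 7.3 t 30.0
```

View pics/c6.png

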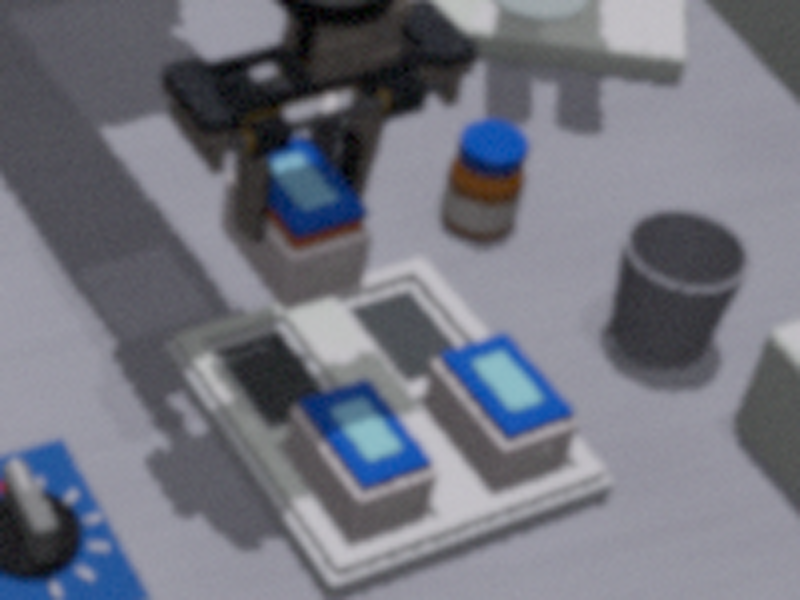

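The two docked boxes, at crop (365,450) and (505,410), have lids home with no orange showing. The third box is held over the near-right bay.

>>> jog_arm([
  [[0.6, 0, -2, 0, 0, 0, -0.2], [0.6, 0, -2, 30, 0, 0, -0.2], [0.6, 0, -2, 60, 0, 0, -0.2], [0.6, 0, -2, 90, 0, 0, -0.2], [0.6, 0, -2, 100, 0, 0, -0.2], [0.6, 0, -2, 106, 0, 0, -0.2], [0.6, 0, -2, 110, 0, 0, -0.2], [0.6, 0, -2, 113, 0, 0, -0.2], [0.6, 0, -2, 116, 0, 0, -0.2], [0.6, 0, -2, 116, 0, 0, -0.2], [0.6, 0, -2, 116, 0, 0, -0.2]],
])

```text
time_s: 31.0
tool_pos: [0.5301, 0.1872, 0.0395]
orientation: [0.998, 0.067, 0.001, -0.0]
ft_force: [0.5, -0.3, -2.2]
grip_width: 0.669
```

```bash
python3 - <<'E' 2>/dev/null
from h import *
s=bot.sense(); print(s['grip_width'],s['ft_force'])
go(529.2,186,36,7.6)
E
```

```text
0.6690470588082108 [ 0.48637098 -0.31495719 -2.20999408]
GO [-1.1  1.   3.5] [ 0.  -0.1  0. ] | at [530.1 187.2  39.5] 7.6 t 31.0
```

>>> jog_arm([
  [[0.6, -1, 1, 2, 0, 0, 0], [0.6, -1, 1, 3.5, 0, 0, 0], [0.6, -1, 1, 3.5, 0, 0, 0], [-0.4, -1, 1, 3.5, 0, 0, 0], [-0.9, -1, 1, 3.5, 0, 0, 0], [-0.9, -1, 1, 3.5, 0, 0, 0], [-0.9, -1, 1, 3.5, 0, 0, 0], [-0.9, -1, 1, -20, 0, 0, 0], [-0.9, -1, 1, -60, 0, 0, 0], [-0.9, -1, 1, -75, 0, 0, 0], [1, -1, 1, -75, 0, 0, 0], [1, -1, 1, -75, 0, 0, 0], [1, -1, 1, -75, 0, 0, 0], [1, -1, 1, -75, 0, 0, 0], [1, -1, 1, -75, 0, 0, 0], [1, -1, 1, -75, 0, 0, 0], [1, -1, 1, -75, 0, 0, 0], [1, -1, 1, -75, 0, 0, 0], [1, -1, 1, -75, 0, 0, 0], [1, -1, 1, -75, 0, 0, 0]],
], squeeze=20)

```text
time_s: 32.67
tool_pos: [0.5285, 0.1859, 0.1135]
orientation: [0.998, 0.067, -0.0, 0.0]
ft_force: [0.3, 0.2, 0.7]
grip_width: 0.247
```

```bash
python3 - <<'E' 2>/dev/null
from h import *
for n in ['wrist','scene','side']: print(boxpose(cam(n),(.529,.186),z0=.02))
go(529,186,56,7.6)
s=bot.sense();print(s['ft_force'],s['grip_width'])
E
```

```text
(array([528.7, 185.8,  84.1,  54.1,   7.5]), np.float64(0.0877), 6835)
(array([528.8, 185.1,  85.6,  56.9,   8.9]), np.float64(0.0883), 430)
(array([526.2, 181.9,  82.1,  62.4,   9.1]), np.float64(0.0861), 186)
GO [ 0.4 -0.1 57.5] [ 0. -0.  0.] | at [528.6 185.9 113.5] 7.6 t 32.8
[-0.18860081  1.49213393 -0.60424894] 0.12047272164052641
```

>>> jog_arm([
  [[1, 0, 0, 0, 0, 0, 0], [1, 0, 0, 0, 0, 0, 0], [1, 0, 0, 20, 0, 0, 0], [1, 0, 0, 40, 0, 0, 0], [1, 0, 0, 44, 0, 0, 0], [1, 0, 0, 46, 0, 0, 0], [1, 0, 0, 48, 0, 0, 0], [1, 0, 0, 50, 0, 0, 0], [1, 0, 0, 52, 0, 0, 0], [1, 0, 0, 54, 0, 0, 0], [1, 0, 0, 56, 0, 0, 0], [1, 0, 0, 57, 0, 0, 0], [1, 0, 0, 58, 0, 0, 0], [1, 0, 0, 59, 0, 0, 0], [1, 0, 0, 60, 0, 0, 0], [1, 0, 0, 60, 0, 0, 0], [1, 0, 0, 60, 0, 0, 0]],
])

```text
time_s: 34.23
tool_pos: [0.5289, 0.186, 0.0567]
orientation: [0.998, 0.067, 0.0, 0.0]
ft_force: [-8.6, -1.9, 14.2]
grip_width: 0.005
```

>>> jog_arm([
  [[1, 0, 0, 1, 0, 0, 0], [1, 0, 0, 2, 0, 0, 0], [1, 0, 0, 2, 0, 0, 0]],
])

```text
time_s: 34.48
tool_pos: [0.529, 0.186, 0.0566]
orientation: [0.998, 0.067, -0.0, 0.0]
ft_force: [-13.5, -3.0, 26.1]
grip_width: 0.004
```

```bash
python3 - <<'E' 2>/dev/null
from h import *
c=cam('wrist'); print(boxpose(c,(.529,.186),z0=.02))
c=cam('scene'); print(boxpose(c,(.529,.186),z0=.02))
go(648,-36,170,185)
E
```

```text
(array([545.5, 188.1, 116.3,  54.2,   7.5]), np.float64(0.0778), 8152)
(array([543.8, 185. , 120.3,  57.7,   9.5]), np.float64(0.0786), 382)
GO [  88.2  236.  -113.3] [-0.000e+00  1.000e-01 -1.773e+02] | at [529.  186.   56.6] 7.7 t 34.6
```

>>> jog_arm([
  [[1, 0, 0, -40, 0, 0, 0], [1, 0, 0, -80, 0, 0, 0], [1, 0, 0, -120, 0, 0, 0], [1, 0, 0, -160, 0, 0, 0], [0, 88, 236, -215, 0, 0, -100], [0, 88, 236, -215, 0, 0, -100], [0, 88, 236, -215, 0, 0, -100], [0, 88, 236, -215, 0, 0, -100], [0, 88, 236, -215, 0, 0, -100], [0, 88, 236, -215, 0, 0, -100], [0, 88, 236, -215, 0, 0, -100], [0, 88, 236, -215, 0, 0, -100], [0, 88, 236, -215, 0, 0, -100], [0, 88, 236, -215, 0, 0, -100], [0, 88, 236, -215, 0, 0, -100], [0, 88, 236, -215, 0, 0, -100], [0, 88, 236, -215, 0, 0, -100], [0, 88, 236, -215, 0, 0, -100], [0, 88, 236, -215, 0, 0, -100], [0, 88, 236, -215, 0, 0, -100]],
])

```text
time_s: 36.25
tool_pos: [0.6475, -0.0363, 0.2675]
orientation: [0.591, 0.806, 0.0, 0.001]
ft_force: [0.0, 0.2, 0.5]
grip_width: 0.5
```

```bash
python3 - <<'E' 2>/dev/null
from h import *
go(648,-36,270,185); print(bot.sense()['qpos'].round(2))
E
```

```text
GO [ 0.2  0.6 -2.5] [  0.    0.1 -77.5] | at [647.5 -36.3 267.5] 107.5 t 36.2
[-0.24  0.31  1.27  0.    1.56 -0.55]
```

>>> jog_arm([
  [[0, 0, 0, 0, 0, 0, -77.5], [0, 0, 0, 0, 0, 0, -77.5], [0, 0, 0, 0, 0, 0, -77.5], [0, 0, 0, 0, 0, 0, -77.5], [0, 0, 0, 0, 0, 0, -77.5], [0, 0, 0, 0, 0, 0, -77.5], [0, 0, 0, 0, 0, 0, -77.5], [0, 0, 0, 0, 0, 0, -77.5], [0, 0, 0, 0, 0, 0, -77.5], [0, 0, 0, 0, 0, 0, -77.5], [0, 0, 0, 0, 0, 0, -77.5], [0, 0, 0, 0, 0, 0, -77.5], [0, 0, 0, 0, 0, 0, -77.5]],
])

```text
time_s: 37.33
tool_pos: [0.6473, -0.0363, 0.2668]
orientation: [-0.042, 0.999, -0.0, 0.0]
ft_force: [0.3, 0.2, 0.2]
grip_width: 0.5
```

```bash
cat >> h.py <<'E'
def bar():
    for n in ['wrist','scene','side']:
        c=cam(n); P=cloud(c); m=near(P,None,(.648,-.036),.04,.094,.108)
        hsv=cv2.cvtColor(c['image'],cv2.COLOR_RGB2HSV)
        if m.sum()>10: print(n,'bar',rect(P[m]),P[m][:,2].max().round(4),m.sum())
        g=(hsv[...,0]>45)&(hsv[...,0]<75)&(hsv[...,1]>120)&near(P,None,(.655,-.132),.06,.06,.09)
        if g.sum()>10: print('btn',rect(P[g]),np.median(P[g][:,2]).round(4))
        if n=='wrist': W=c
    return W
E
python3 - <<'E' 2>/dev/null
from h import *
W=bar(); save(W,'w7.png'); go(648,-36,270,185); print(bot.sense()['qpos'].round(2))
for n in ['scene','side']:
    c=cam(n)
    for p in [(.625,.31),(.639,.2),(.529,.186)]: print(boxpose(c,p,z0=.02,r=.06))
for r in bot.boxes_of('box1','scene'): print(r['confidence'],w(c:=cam('scene'),r['xyz']).round(3))
E
```

```text
wrist bar [648.6 -35.   59.7  15.2   5.2] 0.1034 712
btn [ 658.5 -130.7   33.    31.   -88.9] 0.0767
scene bar [648.5 -35.5  63.   16.2   5. ] 0.105 134
btn [ 659.6 -130.2   30.9   30.    59.1] 0.0765
side bar [646.1 -39.1  56.   18.5   2.4] 0.1061 59
btn [ 653.8 -132.2   35.4   29.3   73.9] 0.0747
GO [-0.8  0.3 -3.3] [-0.  0. -0.] | at [647.2 -36.3 266.7] -175.0 t 37.5
[-0.24  0.31  1.27 -0.    1.56 -1.9 ]
(array([625. , 308.6,  89.5,  59.7,   9.7]), np.float64(0.0785), 477)
(array([640.3, 199.1,  86.6,  57. ,   8. ]), np.float64(0.0788), 507)
(array([530.6, 182.9,  89.6,  58.5,   7.4]), np.float64(0.0786), 435)
(array([622.3, 302.6,  88.6,  66.1,   8. ]), np.float64(0.0761), 154)
(array([637.4, 193.8,  86.9,  65. ,  11.1]), np.float64(0.0757), 178)
(array([525.5, 179.7,  86.8,  66.9,   8.6]), np.float64(0.0761), 188)
0.93 [0.547 0.172 0.075]
0.68 [0.654 0.191 0.076]
0.62 [0.637 0.291 0.071]
```

View pics/w7.png

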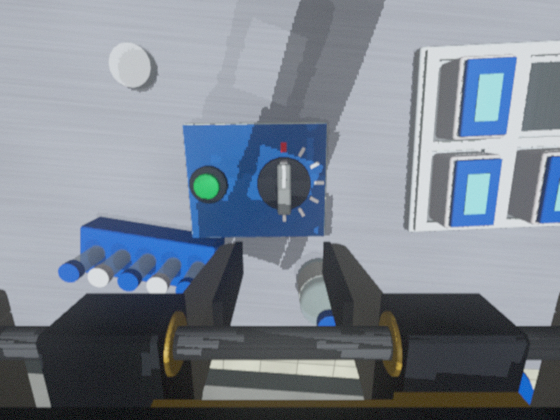

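Selector (284,187) points at the red mark and all three boxes are docked. I'll go down over the bar with the jaws partly open.

>>> jog_arm([
  [[0, -1.3, 0.4, 40, 0, 0, 0], [0, -1.3, 0.4, 80, 0, 0, 0], [0, -1.3, 0.4, 120, 0, 0, 0], [0, -1.3, 0.4, 150, 0, 0, 0], [0, -1.3, 0.4, 170, 0, 0, 0], [0, -1.3, 0.4, 182, 0, 0, 0], [0, -1.3, 0.4, 182, 0, 0, 0], [0, -1.3, 0.4, 182, 0, 0, 0]],
])

```text
time_s: 38.45
tool_pos: [0.6487, -0.0359, 0.0851]
orientation: [-0.045, 0.999, -0.0, 0.0]
ft_force: [0.5, 0.5, 0.8]
grip_width: 0.5
```

```bash
python3 - <<'E' 2>/dev/null
from h import *
go(648.5,-35.8,70,185); s=bot.sense(); print(s['ft_force'].round(1),s['grip_width'])
c=cam('side'); cv2.imwrite('pics/s8.png',cv2.cvtColor(cv2.resize(c['image'][165:285,240:400],(800,600),interpolation=cv2.INTER_CUBIC),cv2.COLOR_RGB2BGR))
P=cloud(c);hsv=cv2.cvtColor(c['image'],cv2.COLOR_RGB2HSV)
m=near(P,None,(.645,-.06),.035,.07,.15)&(P[...,1]<-.045)&(hsv[...,1]<110); v,u=np.nonzero(m)
for r in np.unique(v): print(r,P[r][m[r]].mean(0).round(3),m[r].sum())
E
```

```text
GO [ 0.2  0.1 15.1] [-0.   0.   0.1] | at [648.7 -35.9  85.1] -174.9 t 38.5
[0.5 0.5 0.8] 0.5004417111152332
204 [ 0.649 -0.071  0.148] 2
205 [ 0.651 -0.074  0.145] 6
206 [ 0.65  -0.074  0.141] 7
207 [ 0.649 -0.073  0.137] 8
208 [ 0.648 -0.072  0.132] 7
209 [ 0.648 -0.072  0.128] 7
210 [ 0.648 -0.073  0.124] 7
211 [ 0.649 -0.072  0.119] 7
212 [ 0.644 -0.062  0.109] 11
213 [ 0.644 -0.064  0.106] 10
214 [ 0.639 -0.05   0.093] 6
215 [ 0.624 -0.049  0.09 ] 4
216 [ 0.643 -0.046  0.081] 5
217 [ 0.622 -0.049  0.082] 3
218 [ 0.623 -0.048  0.076] 3
219 [ 0.621 -0.048  0.072] 2
```

View pics/s8.png

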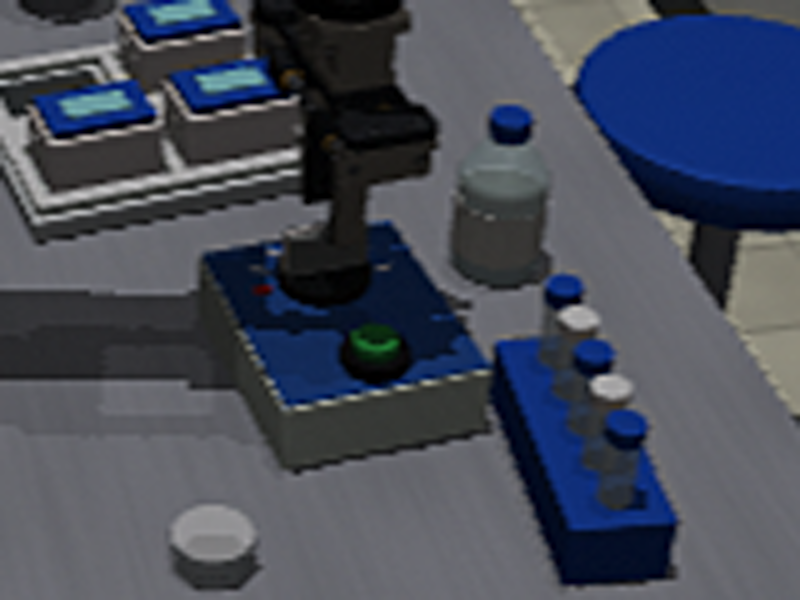

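>>> jog_arm([
  [[0, 0, 0, 10, 0, 0, 0], [0, 0, 0, 20, 0, 0, 0], [0, 0, 0, 25, 0, 0, 0], [0, 0, 0, 25, 0, 0, 0], [1, 0, 0, 25, 0, 0, 0], [1, 0, 0, 25, 0, 0, 0], [1, 0, 0, 25, 0, 0, 0], [1, 0, 0, 25, 0, 0, 0], [1, 0, 0, 25, 0, 0, 0], [1, 0, 0, 25, 0, 0, 0], [1, 0, 0, 25, 0, 0, 0], [1, 0, 0, 25, 0, 0, 0]],
], squeeze=25)

```text
time_s: 39.5
tool_pos: [0.6486, -0.035, 0.0599]
orientation: [-0.045, 0.999, 0.001, 0.0]
ft_force: [-0.6, 4.7, 2.7]
grip_width: 0.172
```

>>> jog_arm([
  [[1, 0, 0, 0, 0, 0, 3], [1, 0, 0, 0, 0, 0, 8], [1, 0, 0, 0, 0, 0, 13], [1, 0, 0, 0, 0, 0, 18], [1, 0, 0, 0, 0, 0, 23], [1, 0, 0, 0, 0, 0, 28], [1, 0, 0, 0, 0, 0, 33], [1, 0, 0, 0, 0, 0, 38], [1, 0, 0, 0, 0, 0, 43], [1, 0, 0, 0, 0, 0, 48], [1, 0, 0, 0, 0, 0, 53], [1, 0, 0, 0, 0, 0, 58], [1, 0, 0, 0, 0, 0, 63], [1, 0, 0, 0, 0, 0, 68], [1, 0, 0, 0, 0, 0, 73], [1, 0, 0, 0, 0, 0, 78], [1, 0, 0, 0, 0, 0, 83], [1, 0, 0, 0, 0, 0, 88], [1, 0, 0, 0, 0, 0, 91], [1, 0, 0, 0, 0, 0, 91]],
])

```text
time_s: 41.17
tool_pos: [0.6476, -0.0363, 0.0599]
orientation: [0.682, 0.731, -0.001, -0.0]
ft_force: [-4.1, 1.6, 5.5]
grip_width: 0.171
```

```bash
python3 - <<'E' 2>/dev/null
from h import *
go(648.5,-35.8,60,95); s=bot.sense(); print(s['ft_force'].round(1),s['wrist_torque'].round(2),s['grip_width'],s['qpos'].round(2))
E
```

```text
GO [ 0.4  0.9 -0.1] [-0.1  0.  -1. ] | at [647.6 -36.3  59.9] 94.0 t 41.2
[-4.1  1.6  5.5] [ 0.2   0.65 -0.01] 0.17108578113759626 [-0.24  0.47  1.48 -0.    1.19 -0.31]
```

Torque is near zero at about 91°, so the bar sits in the third detent. I'll release, rise and check.

>>> jog_arm([
  [[0.2, 0, 0, 0, 0, 0, 0], [0, 0, 0, 0, 0, 0, 0], [0, 0, 0, 0, 0, 0, 0], [0, 0, 0, 0, 0, 0, 0], [0, 0, 0, -20, 0, 0, 0], [0, 0, 0, -60, 0, 0, 0], [0, 0, 0, -100, 0, 0, 0], [0, 0, 0, -140, 0, 0, 0], [1, 0, 0, -200, 0, 0, 0], [1, 0, 0, -200, 0, 0, 0], [1, 0, 0, -200, 0, 0, 0], [1, 0, 0, -200, 0, 0, 0]],
])

```text
time_s: 42.17
tool_pos: [0.6491, -0.0361, 0.2608]
orientation: [0.681, 0.732, 0.001, 0.001]
ft_force: [0.9, -0.1, 0.2]
grip_width: 0.234
```

```bash
python3 - <<'E' 2>/dev/null
from h import *
W=bar(); save(W,'w9.png')
go(657,-131,110,95)
E
```

```text
wrist bar [648.9 -34.   59.4  15.  -85.7] 0.1042 720
btn [ 658.3 -131.    33.9   33.8  -43.4] 0.0767
scene bar [649.7 -34.7  59.7  19.3 -86. ] 0.1064 146
btn [ 659.9 -129.8   32.3   27.3   75.5] 0.0761
side bar [646.5 -35.5  68.5  16.2 -85.3] 0.1034 51
btn [ 654.  -132.    32.6   25.5  -71.5] 0.0738
GO [-96.    3.5 146.6] [-0.2 -0.1 -0.9] | at [647.2 -35.6 256.7] 94.1 t 42.3
```

View pics/w9.png

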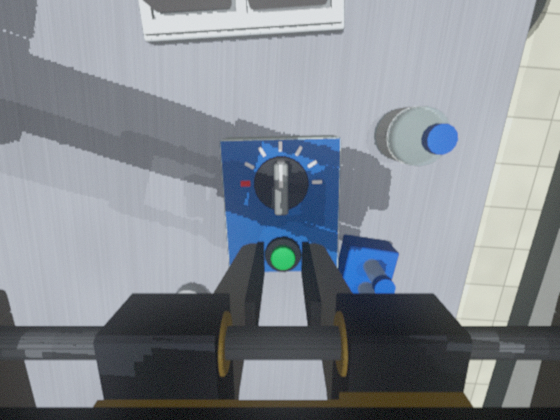

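The bar at (282,187) now points up to the third white mark, 90° from the red one, so it is on click 3. For the press I'll turn the wrist back so the gripper body stays clear of the rack.

>>> jog_arm([
  [[1, -96, 3, 100, 0, 0, -90], [1, -96, 3, 100, 0, 0, -90], [1, -96, 3, 100, 0, 0, -90], [1, -96, 3, 100, 0, 0, -90], [1, -96, 3, 100, 0, 0, -90], [1, -96, 3, 100, 0, 0, -90], [1, -96, 3, 100, 0, 0, -90], [1, -96, 3, 100, 0, 0, -90], [1, -96, 3, 100, 0, 0, -90], [1, -96, 3, 100, 0, 0, -90], [1, -96, 3, 100, 0, 0, -90], [1, -96, 3, 100, 0, 0, -90], [1, -96, 3, 100, 0, 0, -90], [1, -96, 3, 100, 0, 0, -90], [1, -96, 3, 100, 0, 0, -90]],
])

```text
time_s: 43.57
tool_pos: [0.6573, -0.1309, 0.1576]
orientation: [-0.035, 0.999, 0.001, -0.001]
ft_force: [0.0, 1.6, 0.1]
grip_width: 0.009
```

```bash
python3 - <<'E' 2>/dev/null
from h import *
s=bot.sense(); print(s['ft_force'].round(1),s['grip_width']); go(657.5,-131,62,185)
E
```

```text
[0.  1.6 0.1] 0.008944924769898208
GO [-0.4 -0.2 95.6] [ 0.1 -0.2 -1. ] | at [ 657.3 -130.9  157.6] -176.0 t 43.6
```

>>> jog_arm([
  [[1, 0, 0, 40, 0, 0, 0], [1, 0, 0, 80, 0, 0, 0], [1, 0, 0, 96, 0, 0, 0], [1, 0, 0, 100, 0, 0, 0], [1, 0, 0, 102, 0, 0, 0], [1, 0, 0, 104, 0, 0, 0], [1, 0, 0, 105, 0, 0, 0], [1, 0, 0, 106, 0, 0, 0], [1, 0, 0, 107, 0, 0, 0], [1, 0, 0, 108, 0, 0, 0], [1, 0, 0, 109, 0, 0, 0], [1, 0, 0, 109, 0, 0, 0]],
])

```text
time_s: 44.57
tool_pos: [0.6596, -0.1318, 0.0516]
orientation: [-0.036, 0.999, -0.001, 0.002]
ft_force: [3.1, -1.1, 3.9]
grip_width: 0.005
```

>>> jog_arm([
  [[1, 0, 0, 1, 0, 0, 0], [1, 0, 0, 2, 0, 0, 0], [1, 0, 0, 3, 0, 0, 0], [1, 0, 0, 3, 0, 0, 0], [1, 0, 0, 3, 0, 0, 0]],
])

```text
time_s: 44.98
tool_pos: [0.6597, -0.1319, 0.0497]
orientation: [-0.036, 0.999, -0.001, 0.001]
ft_force: [1.0, -0.2, 11.0]
grip_width: 0.006
```

```bash
python3 - <<'E' 2>/dev/null
from h import *
bar(); go(657.5,-131,62,185); print(bot.sense()['ft_force'].round(1))
E
```

```text
wrist bar [648.8 -35.1  60.8  16.4 -84.7] 0.1036 4164
btn [ 650.6 -128.2   30.6   15.8   79.2] 0.0705
scene bar [649.7 -35.3  61.4  19.1 -84.4] 0.1059 147
btn [ 669.5 -128.    34.1   11.4  -74.5] 0.0689
side bar [647.7 -38.9  58.4  17.6 -86.8] 0.104 54
btn [ 647.9 -135.3   34.7   21.1  -56. ] 0.0677
GO [  2.1   1.  -12.3] [-0.1  0.2 -0.9] | at [ 659.7 -131.9   49.8] -175.9 t 45.1
[ 1.1 -0.5 11.3]
```

Button top is at 70.5 mm (down by 6 mm) at 11 N, so it is fully down. I'll let it go, rise clear and check everything.

>>> jog_arm([
  [[1, 0, 0, -30, 0, 0, 0], [1, 0, 0, -70, 0, 0, 0], [1, 0, 0, -110, 0, 0, 0], [1, 0, 0, -150, 0, 0, 0], [1, 0, 0, -200, 0, 0, 0], [1, 0, 0, -250, 0, 0, 0], [1, 0, 0, -250, 0, 0, 0], [1, 0, 0, -250, 0, 0, 0], [1, 0, 0, -250, 0, 0, 0], [1, 0, 0, -250, 0, 0, 0]],
])

```text
time_s: 45.97
tool_pos: [0.657, -0.1308, 0.2943]
orientation: [-0.036, 0.999, 0.001, -0.003]
ft_force: [0.6, 0.7, -0.6]
grip_width: 0.008
```

```bash
python3 - <<'E' 2>/dev/null
from h import *
bar(); c=cam('scene')
for p in [(.625,.31),(.639,.2),(.529,.186)]: print(boxpose(c,p,z0=.02,r=.06))
s=bot.sense(); print(s['ft_force'].round(1),s['dq'].round(3),s['time_s'])
save(c,'final.png')
E
```

```text
wrist bar [649.5 -34.   61.3  16.5 -85.4] 0.1034 654
btn [ 658.9 -129.2   32.1   31.4  -19.6] 0.0766
scene bar [649.8 -35.8  59.7  19.5 -85.4] 0.1065 152
btn [ 659.6 -128.8   34.1   27.5  -88.7] 0.0763
side bar [646.3 -38.6  57.8  16.7 -85.3] 0.1041 53
btn [ 653.1 -132.1   32.2   28.6  -29.1] 0.0739
(array([625.9, 306.8,  86.4,  60.6,   9.6]), np.float64(0.0788), 470)
(array([641.1, 199.5,  89.7,  55.2,   7.2]), np.float64(0.0786), 511)
(array([527.7, 189. ,  90. ,  56.6,   7.6]), np.float64(0.0785), 434)
[-0.   0.3  0. ] [ 0.001 -0.007 -0.013  0.002  0.002  0.001] 46.1667
```

View pics/final.png

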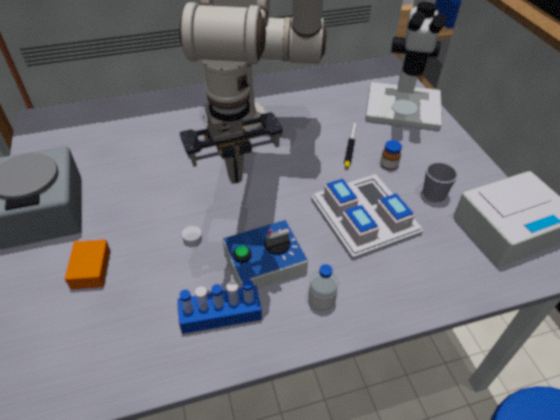

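The final view shows all three boxes in bays at (341,195), (361,222) and (396,210), with lids home, the button up and the bystanders in place.

```bash
python3 -c "
from h import *
print(bot.finish_job())"
```

```text
the job is handed in; nothing more can be done
None
```

I handed the job in at about 46 s of the allowed 210. All three white boxes are docked, the selector is at click 3, and the start button was pressed afterwards and let go. There is no fourth box on the bench. No verdict is reported, so this rests on my own measurements.

- **Boxes and lids:** The boxes are in the far-left, far-right and near-right bays. From the wrist camera just after placing, each was within about 1 mm of its bay centre. I pressed each lid until the force rose (17 to 26 N) with no further movement. The lid tops read 78 to 79 mm above the bench, against 78 mm expected, and no orange shows.
- **Selector:** I turned the bar about 90° clockwise from the red mark. All three cameras agree on its angle to within 1°.
- **Start button:** Its top went from about 76.7 mm down to 70.5 mm at 11 N, and came back to 76.6 mm.
- **Everything else:** The bystanders stand where they were in the last picture, and the arm is clear of everything.

These checks disagreed or were weak:

- **Fingertips:** With the fingers half open or shut, the tips sit about 20 mm higher than the reported tool position. I corrected for this in the lid presses, the selector grip and the button press.
- **Side camera:** It reads 2 to 4 mm away from the other two.
- **Near-right box:** One late scene-camera reading put this box 3 to 4 mm further along y than before. That is within tolerance, and I took it as measurement noise.

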